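Pack the washi tape kept behind the thread cones

ROBOT

A 7-joint arm with a two-finger parallel gripper is mounted at the origin on a cart in front of the work surface, level with it; the furniture and walls round the work are solid. World frame = base frame: x ahead of the robot, y to its left, z up, the work surface at z = 0. Lengths are in m, angles in degrees, forces in N, time in s.
With the tool pointing down it reaches from about 0.4 to 0.875 m from the base axis. Payload 4.4 kg.
Tool frame: the origin (TCP) lies at the very end of the fingers, on their centre line; the grasp point (between the pads) lies 19 mm behind it; z points along the fingers, y is the direction in which the jaws open and shut (so a half turn about z gives the same grasp; the last joint's range is limited). The gripper opens to 85 mm and grips with 20 to 120 N. Pads are 22 mm wide; open, the fingers measure 114 mm over their backs; the gripper's body (76 mm by 85 mm) begins 54 mm behind the grasp point. The pads swing forward as they close: fully open they stand 13 mm farther back than shut.
Start: joints at [-75.905, 36.005, 2.206, 86.941, -1.547, 57.084, -1.146], TCP at [0.199, 0.619, 0.231] pointing down, gripper open.
Joint ranges: [-175.42, 175.42], [-21.48, 121.26], [-71.46, 75.88], [10.55, 141.38], [-63.04, 243.04], [13.31, 113.54], [-168.57, 168.57]. Speed limits (degrees/s): [147.25, 147.25, 180, 180, 180, 180, 180].

INTERFACE

Orientations are given as [roll, pitch, yaw] about the fixed x, y, z axes, in that order (R = Rz(yaw) Ry(pitch) Rx(roll)).
In Python, from rig import arm gives the robot as it stands.
- The arm moves only by the shell command python3 -m creep 'ROWS' [OPENING]. ROWS is a JSON object of lists of equal length, an entry for each row: "slide": the shift along the tool's x, y, z in mm, a list of three; "twist": the turn about the tool's z in rad. In form: {"slide": [[tx, ty, tz], ...], "twist": [twist, ...]}. A call has 1 to 12 rows; each row is the pose to reach, as a shift and turn from the pose commanded when the call began, along the tool's axes at that moment; what a row does not reach only later rows make up. A row lasts 1/8 s, in which the tool goes at most 62.5 mm and 10.7 degrees, less where a joint would pass 70% of its speed; a pose out of reach is approached as far as the arm can. A call with a gripper value outside its range is refused whole. OPENING is the finger opening in mm, from 0 to 85.4, set as the call begins (- or left out, the last holds). The fingers move at their own pace and stop on an object; the grip force is fixed at half the most. Time passes only in rows, so rows that repeat a pose let the fingers close. It gives the time, the measured TCP pose, the force and the opening at its end, in the units of the state.
- arm.sense(): the state, without advancing time (a new reading comes with each control period).
- arm.capture(name): name is "scene" or "top"; returns (picture, depth): 480x640x3 uint8, red, green, blue; 480x640 float32, m along the optical axis (not along the pixel's ray), 0 where there is no reading.
- arm.calibration(name): a dict with "fov_y" (degrees; the focal length in pixels is half the picture's height over the tangent of half this angle, whatever the lens; pixels are square), "cx", "cy" (the principal point, pixels), "D" ([k1, k2, p1, p2, k3] as OpenCV has them; the pictures are not rectified), "rvec" (rotation vector, rad) and "tvec" (3), from world to camera coordinates, as OpenCV has them. Camera axes: x right, y down, z forward; pixel columns grow to the right and rows downward; lengths in m; the calibration is good to about 2 mm. A picture is of the moment at which its call begins. calibration takes no time and is no camera call.
- arm.job_done(): hands the job in, once; it reports no verdict.
The state is a dict: "t": time; "qpos": joint angles; "qvel": joint speeds; "effort": joint torques, N m; "ee_pos": TCP position; "tool_rot": TCP orientation; "contact_force": force on the tool from outside, world axes, zero at the start; "wrist_torque": the same for the moment, N m; "width": finger opening in m.
Only numpy, scipy, OpenCV 4.12 (cv2) and the standard library are available. Lean on these libraries where they do the work, as an engineer would, in place of code of your own. Each camera call takes 0.05 s, during which the arm holds its last target. There are 200 camera calls.

TASK

Open the kit case, flip up its stay and let the lid down to rest on it, then pack every yellow tape roll from the caddy into the case and leave the lid propped like that. Each roll lies behind a thread cone's place: move a cone that is in the way aside and stand it back exactly where it stood, without tipping any standing cone or shifting the crochet ball. The cone that has fallen over on the table belongs in the empty place at the front of the caddy: stand it upright there.

Things in the scene. Friction and masses are not known exactly. Their poses are not given: they have to be found in the camera images.
- kit_case: light wooden kit case with brass corners, fixed to the table, 155 (x) x 200 (y) x 60 mm, walls 8 mm, inner floor 8 mm up; origin at the centre of its underside; its front is -x, its left +y. Flat lid hinged along the back top edge; a dark stay lies in a rebate above the lower (37 mm) left wall.
- case_lid (a joint): lid angle about the hinge, rad: 0 shut, 1.56 (upright) fully back. The worn hinge only just balances the lid (280 g) when it is fully back; below about 1.45 it falls shut, unless the stay is up: then a cleat under the lid comes to rest on the stay's tip at about 1.41.
- lid_pull (a point): centre of the brass bar pull on the lid's front edge: bar of 12 mm diameter, 26 mm long along the case's y, held 14 mm in front of the lid's edge by a small neck; on the lid, at [-0.1765, 0, 0.004] from the hinge axis when shut. It can be pinched at its two ends and turns between the fingers as the lid swings.
- lid_hinge (a point): middle of the lid's hinge axis, at [0.0775, 0, 0.060] in the case's frame; the axis runs along the case's y.
- case_stay (a joint): angle of the lid stay, rad: 0 folded flat along the left wall, 1.60 (92 degrees, at its stop, leaning slightly back so that it stands by itself) flipped up. Turns with little friction; let go well short of upright it falls back down.
- stay_nose (a point): point to pinch on the free end of the stay, 13 mm from its tip. The stay is a dark wooden bar 10 mm wide (case's y) and 11 mm high, brass-tipped, 160 mm long from its pivot; folded, its nose sticks out 39 mm in front of the case at the left corner, below the lid's level (centre 44 mm above the table).
- stay_pivot (a point): pivot of the stay, at [0.0435, 0.096, 0.0435] in the case's frame; it turns about the case's y, the free end swinging up and back from the front.
- thread_caddy: fixed wooden caddy 169 (x: -0.0795 to 0.0895) x 246 (y) mm, origin on the table, front -x. Three bays 80 mm apart, 74 mm wide inside; board top z 14, front lip 30, partitions 40, back wall 64 mm above the table. In each bay a cone stands at x = -0.0375; behind it at x = +0.0235 is a 50 mm square recess, 4 mm deep, for a roll; its edge is 33 mm from the back wall.
- cone_fallen: a gold thread cone like the others (150 mm tall, 64 mm widest, 41 mm at 130 mm up; origin at the centre of its underside, z axis up to its top), toppled and lying on the table in front of the caddy; its narrow end points roughly to the left (+y). About 90 to 140 g.
- crochet_ball: ball of white crochet cotton, 85 mm, loose, standing behind the kit case; a bystander, not to be moved.
- seat_left (a point): cone place of the caddy's left bay (left is +y): centre of the underside of a cone standing there, 14 mm above the table.
- seat_middle (a point): cone place of the caddy's middle bay (left is +y): centre of the underside of a cone standing there, 14 mm above the table.
- seat_right (a point): cone place of the caddy's right bay (left is +y): centre of the underside of a cone standing there, 14 mm above the table.
- cone_left: gold thread cone, upright in the front of the caddy's left bay: 150 mm tall, 110 g, round; diameter 48 mm at the very bottom, 64 mm at 15 mm up, tapering to 41 mm at 130 mm up, then 24 mm at the top; origin at the centre of its underside, z axis up to its top. May be absent (its place is then empty).
- cone_middle: gold thread cone, upright in the front of the caddy's middle bay: 150 mm tall, 110 g, round; diameter 48 mm at the very bottom, 64 mm at 15 mm up, tapering to 41 mm at 130 mm up, then 24 mm at the top; origin at the centre of its underside, z axis up to its top. May be absent (its place is then empty).
- cone_right: gold thread cone, upright in the front of the caddy's right bay: 150 mm tall, 110 g, round; diameter 48 mm at the very bottom, 64 mm at 15 mm up, tapering to 41 mm at 130 mm up, then 24 mm at the top; origin at the centre of its underside, z axis up to its top. May be absent (its place is then empty).
- roll_left: roll of yellow patterned washi tape, flat disc 41 mm across and 15 mm thick (solid to the touch, the hole cannot be entered), 30 g; origin at the centre of its underside. Starts lying flat in the square recess of the left bay, behind the cone place. May be absent.
- roll_middle: roll of yellow patterned washi tape, flat disc 41 mm across and 15 mm thick (solid to the touch, the hole cannot be entered), 30 g; origin at the centre of its underside. Starts lying flat in the square recess of the middle bay, behind the cone place. May be absent.
- roll_right: roll of yellow patterned washi tape, flat disc 41 mm across and 15 mm thick (solid to the touch, the hole cannot be entered), 30 g; origin at the centre of its underside. Starts lying flat in the square recess of the right bay, behind the cone place. May be absent.
Things that resemble listed ones, but are neither listed nor needed, are in the scene too. What is shaped like the roll_right but purple is not meant.

How it is judged (in metres and radians):
On the way:
1. The stay is flipped up and the open lid rests on it (value of joint case_lid between 1.3 and 1.45 rad and value of joint case_stay above 1.5 rad), for 0.2 s.
At the end, for the whole second after the job is handed in: Lid still propped (stay above 1.5, lid above 1.3 rad); every roll lies still inside the case below its rim; each caddy cone is upright (0.12 rad) within 20 mm of where it stood; the fallen cone is upright (0.12 rad), its foot within 20 mm of the empty cone place (value of joint case_lid above 1.3 rad and value of joint case_stay above 1.5 rad and x of roll_left in the frame of kit_case between -0.07 and 0.07 m and y of roll_left in the frame of kit_case between -0.092 and 0.092 m and z of each of roll_left, roll_middle, roll_right in the frame of kit_case below 0.05 m and linear speed of each of roll_left, roll_middle, roll_right, cone_left, cone_middle, cone_right, cone_fallen below 0.02 m/s and x of roll_middle in the frame of kit_case between -0.07 and 0.07 m and y of roll_middle in the frame of kit_case between -0.092 and 0.092 m and x of roll_right in the frame of kit_case between -0.07 and 0.07 m and y of roll_right in the frame of kit_case between -0.092 and 0.092 m and distance of each of cone_left, cone_middle, cone_right from where it was at the start of the episode below 0.02 m and angle between each of cone_left, cone_middle, cone_right, cone_fallen's own z axis and vertical below 0.12 rad and (distance between cone_fallen and seat_left below 0.02 m or distance between cone_fallen and seat_middle below 0.02 m or distance between cone_fallen and seat_right below 0.02 m)); the robot touches nothing.
It fails at once if A thread cone that stood in the caddy is tipped over (angle between any of cone_left, cone_middle, cone_right's own z axis and vertical above 0.6 rad).
It fails at once if The white crochet ball is pushed away (distance of crochet_ball from where it was at the start of the episode above 0.04 m).
Of cone_left, cone_middle, cone_right only 2 to 2 are there at a start; the rules pass over those that are not, and their reading is None.
Of roll_left, roll_middle, roll_right only 2 to 3 are there at a start; the rules pass over those that are not, and their reading is None.
At some moment in a run one of roll_left, roll_middle, roll_right may be knocked a few centimetres aside while the robot is not near it.
It also fails if it takes over 210 s, if anything falls off the work surface, if the arm or the gripper's body presses on something with over 40 N, if the wrist force passes 120 N, or if a joint passes its speed limit or range.

## Working session

There is one attempt and no reset: what is moved stays moved. The work goes in short steps, Python scripts to look and compute and a shell command to move; the robot and the scene stay as the last step left them, time stands still between calls to the robot, and variables do not carry over. Pictures are saved under pics/ and viewed, about 12 in all and at most 16, crops included, and the job is handed in when it is done.

```bash
ls; mkdir -p pics; cat > h.py <<'E'
import numpy as np, cv2, json
from scipy.spatial.transform import Rotation as R
from rig import arm
def cal(n):
    c=arm.calibration(n); f=240/np.tan(np.radians(c["fov_y"])/2)
    return np.array([[f,0,c["cx"]],[0,f,c["cy"]],[0,0,1]]),np.array(c["D"],float),np.array(c["rvec"],float),np.array(c["tvec"],float)
def snap(n,tag):
    p,d=arm.capture(n); cv2.imwrite(f"pics/{tag}.png",p[:,:,::-1]); np.save(f"pics/{tag}.npy",d); return p,d
def cloud(n,d):
    K,D,rv,tv=cal(n); v,u=np.mgrid[0:480,0:640]
    q=cv2.undistortPoints(np.stack([u,v],-1).reshape(-1,1,2).astype(np.float64),K,D).reshape(480,640,2)
    P=np.dstack([q[...,0]*d,q[...,1]*d,d])-tv.reshape(3)
    W=P@cv2.Rodrigues(rv)[0]; W[d<=0]=np.nan; return W
def ray(n,u,v,z):
    K,D,rv,tv=cal(n); q=cv2.undistortPoints(np.array([[[u,v]]],float),K,D).reshape(2)
    M=cv2.Rodrigues(rv)[0]; o=-M.T@tv.reshape(3); r=M.T@np.array([q[0],q[1],1]); return o+r*(z-o[2])/r[2]
def proj(n,p):
    K,D,rv,tv=cal(n); return cv2.projectPoints(np.array([p],float),rv,tv,K,D)[0].reshape(2)
def rot():
    return R.from_euler('xyz',arm.sense()["tool_rot"],degrees=True)
E
python3 - <<'E'
from h import *
s=arm.sense(); print(s)
for n in("scene","top"):
    snap(n,n+"0"); c=arm.calibration(n); M=cv2.Rodrigues(np.array(c["rvec"]))[0]; print(n,c["fov_y"],-M.T@np.array(c["tvec"]),M[2])
E
```

```text
pics
{'t': 0.0, 'qpos': array([-75.90779797,  36.05871217,   2.2024497 ,  86.99625399,
        -1.54657747,  57.08514358,  -1.14639534]), 'qvel': array([ 0.00692991, -0.06120655, -0.11327877,  0.0399559 ,  0.00736638,
       -0.09349805,  0.09034289]), 'effort': array([ 2.51039637e-06, -5.63406122e+01,  1.22614246e+00, -1.93452662e+01,
        1.09440248e-02,  1.04180185e-02, -3.96214219e-06]), 'ee_pos': array([0.19915302, 0.61807131, 0.23038996]), 'tool_rot': array([-1.79889582e+02,  1.74305509e-03,  1.62137567e+02]), 'contact_force': array([-1.03044691,  0.73311428, -0.60198661]), 'wrist_torque': array([0.02050867, 0.02184006, 0.0195336 ]), 'width': 0.08555700451201571}
scene 43.49785115603625 [-0.10184651 -0.70081862  0.63800067] [ 0.61177417  0.56874475 -0.54978339]
top 48.10477261875091 [ 0.48996006 -0.09214315  0.92636681] [ 0.05497889 -0.01040855 -0.99843326]
```

View pics/scene0.png

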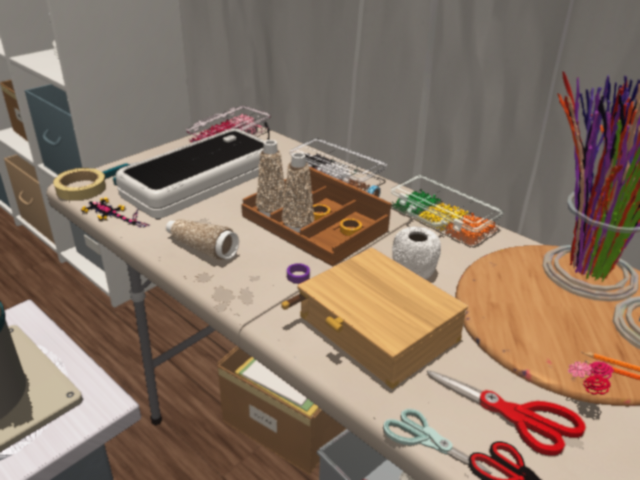

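View pics/top0.png

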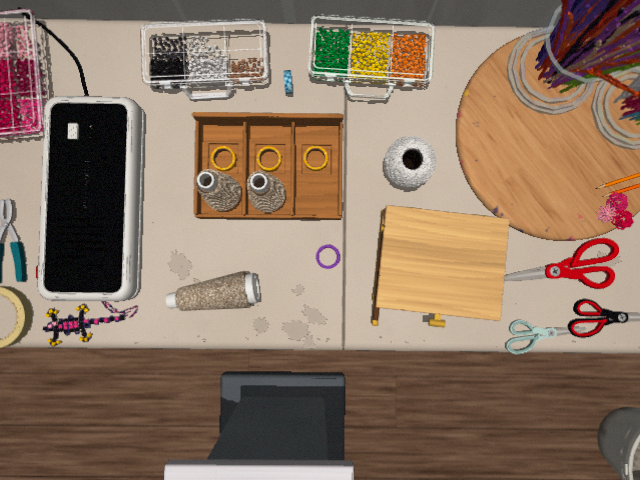

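The left and middle cones stand and the right place is empty. There are three rolls. The fallen cone is at top (213,291), its narrow end to the left. The purple ring at (328,257) is the decoy. The case is at about (443,262), its stay nose at (375,322) and pull at (436,320).

```bash
python3 - <<'E'
from h import *
d=np.load("pics/top0.npy"); W=cloud("top",d)
def reg(name,u0,u1,v0,v1,z0,z1):
    m=np.zeros((480,640),bool); m[v0:v1,u0:u1]=1
    m&=(W[...,2]>z0)&(W[...,2]<z1); P=W[m]
    r=cv2.minAreaRect(P[:,:2].astype(np.float32)*1000); print(name,len(P),"c",np.round(r[0],1),"size",np.round(r[1],1),"ang",round(r[2],2),"zmed",round(float(np.median(P[:,2]))*1000,1)); return P
reg("table",280,320,225,245,-.05,.05)
reg("lid",360,530,195,330,.05,.09)
reg("caddyall",185,350,105,225,.02,.075)
reg("back",185,350,105,225,.052,.075)
reg("fallen",150,275,265,320,.01,.1)
reg("ball",375,445,130,195,.03,.12)
for n,u0,u1 in(("coneL",190,243),("coneM",243,292)):
    P=W[150:225,u0:u1].reshape(-1,3); P=P[P[:,2]>.145]; print(n,len(P),P.mean(0),P.min(0),P.max(0))
for n,(u,v) in dict(rollL=(223,158),rollM=(269,159),rollR=(316,158)).items(): print(n,ray("top",u,v,.025),W[v-14:v+15,u-14:u+15,2].max())
for n,(u,v),z in(("pull",(436,321),.064),("nose",(375,322),.05)): print(n,ray("top",u,v,z),W[v,u])
for n,(u,v) in dict(bl=(387,206),br=(508,219),fr=(501,320),fl=(376,310)).items(): print(n,ray("top",u,v,.068))
for n,(u,v) in dict(cbl=(195,114),cbr=(342,114)).items(): print(n,ray("top",u,v,.064))
for n,(u,v) in dict(cfl=(195,217),cfr=(341,218)).items(): print(n,ray("top",u,v,.03))
cv2.imwrite("pics/c1.png",cv2.resize(cv2.imread("pics/top0.png")[190:340,350:550],None,fx=4,fy=4,interpolation=cv2.INTER_CUBIC))
E
```

```text
table 798 c [540.8 -62.9] size [33.2 67.4] ang 0.72 zmed -0.6
lid 13004 c [ 484.3 -294.7] size [203.7 192.3] ang 85.69 zmed 67.2
caddyall 5227 c [651.7 -10.3] size [170.  247.4] ang 0.22 zmed 38.6
back 1319 c [657.5 -10.9] size [157.8 245.8] ang 0.44 zmed 62.6
fallen 2623 c [442.9  81.5] size [ 60.  152.6] ang 4.99 zmed 45.7
ball 1955 c [ 660.5 -244.8] size [81.2 81.7] ang 20.48 zmed 70.7
coneL 281 [0.60743979 0.06474986 0.15578287] [0.59284087 0.05069234 0.14500819] [0.62529335 0.08313999 0.16624171]
coneM 257 [ 0.60670039 -0.00871142  0.1561153 ] [ 0.5923747  -0.02498227  0.14500891] [0.6250666  0.01008949 0.16763351]
rollL [0.66703382 0.06709416 0.025     ] nan
rollM [ 0.66644565 -0.01047546  0.025     ] nan
rollR [ 0.66927886 -0.08985713  0.025     ] nan
pull [ 0.40174894 -0.28461545  0.064     ] [ 0.40235146 -0.28330077  0.06989037]
nose [ 0.39761124 -0.18878787  0.05      ] [ 0.39759596 -0.18880387  0.04985494]
bl [ 0.58455331 -0.20490509  0.068     ]
br [ 0.56609026 -0.39952011  0.068     ]
fr [ 0.40491339 -0.38716752  0.068     ]
fl [ 0.41843373 -0.18827433  0.068     ]
cbl [0.73064934 0.10700316 0.064     ]
cbr [ 0.73431084 -0.13133371  0.064     ]
cfl [0.56610699 0.11061903 0.03      ]
cfr [ 0.56757228 -0.13295361  0.03      ]
```

View pics/c1.png

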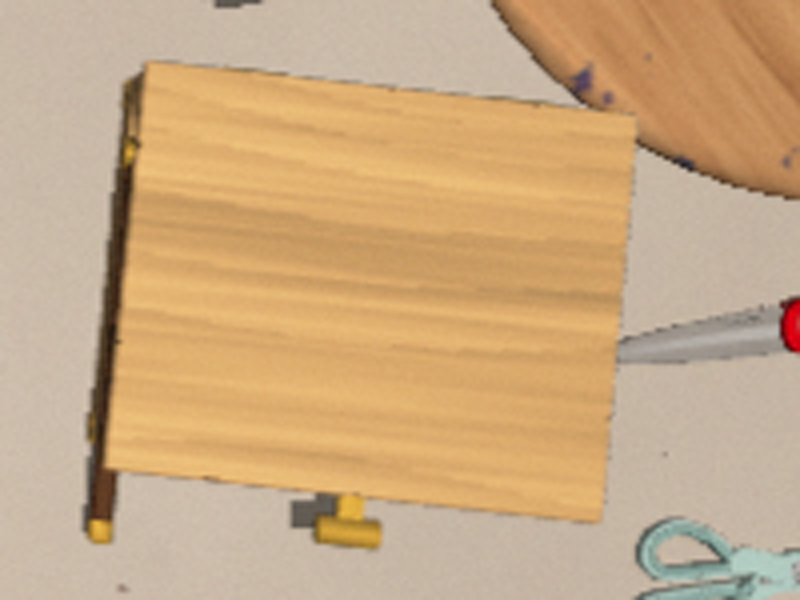

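```bash
cat >> h.py <<'E'
CA=-4.8; CO=np.array([.497,-.2953,0])
def case(x,y,z): return CO+R.from_euler('z',CA,degrees=True).apply([x,y,z])
def rel(*tg):
    "print slide(mm)/twist(rad) from the current pose for targets (x,y,z,yawdeg or None)"
    s=arm.sense(); r=R.from_euler('xyz',[180,0,s["tool_rot"][2]],degrees=True)
    print("now",np.round(s["ee_pos"],4),np.round(s["tool_rot"],1),"w",round(s["width"]*1000,1),"F",np.round(s["contact_force"],1),"t",round(s["t"],2),"q7",round(s["qpos"][6]))
    for t in tg:
        d=r.inv().apply(np.array(t[:3])-s["ee_pos"])*1000
        tw=0 if t[3] is None else -((t[3]-s["tool_rot"][2]+180)%360-180)*np.pi/180
        print(np.round(d).astype(int).tolist(),round(tw,3))
E
python3 - <<'E'
from h import *
rel((.50,.20,.27,78),(.398,-.287,.15,-4.8))
print(ray("top",437,322.7,.066),ray("top",375,322.5,.049),case(-.099,0,.064),case(-.1165,.096,.05))
d=np.load("pics/scene0.npy"); W=cloud("scene",d)
for n,u,v in(("L",269,147),("M",298,160)): print(n,ray("scene",u,v,.164),W[v-3:v+4,u-3:u+4].reshape(-1,3)[24])
im=cv2.imread("pics/top0.png"); cv2.imwrite("pics/c2.png",cv2.resize(im[110:310,150:350],None,fx=3,fy=3,interpolation=cv2.INTER_CUBIC))
E
```

```text
now [0.1992 0.6181 0.2305] [-179.9    0.   162.1] w 85.1 F [-0.7 -0.2 -0.3] t 0.1 q7 -1
[-415, -306, -40] 1.468
[-467, -801, 80] 2.914
[ 0.39928709 -0.28576197  0.066     ] [ 0.39670168 -0.18890315  0.049     ] [ 0.39834721 -0.28701589  0.064     ] [ 0.38894165 -0.18988822  0.05      ]
L [0.59205861 0.05348081 0.164     ] [0.59699679 0.05884879 0.16062677]
M [ 0.59174936 -0.02212573  0.164     ] [ 0.59742324 -0.01657376  0.16012249]
```

View pics/c2.png

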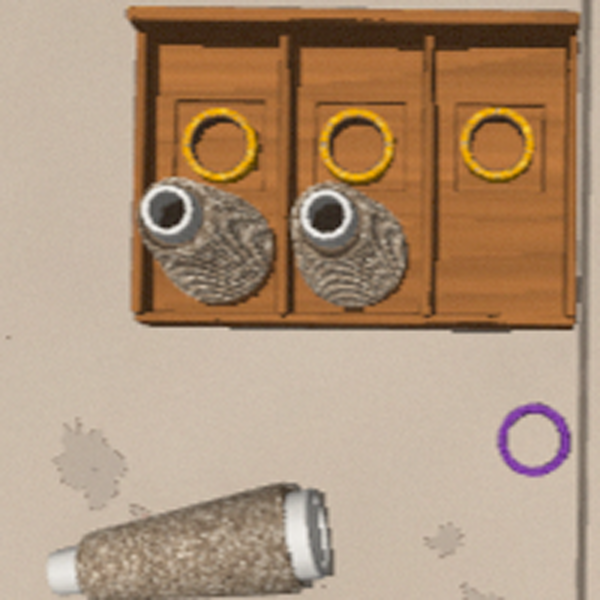

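Cone tops are at crop (167,209) and (327,215), and the three rolls at (220,145), (357,145) and (498,145). I'll move to the pull first.

```bash
python3 -m creep '{"slide":[[-62,-46,-20],[-124,-92,-40],[-186,-138,-40],[-249,-184,-40],[-311,-230,-40],[-373,-276,-40],[-415,-306,-40],[-421,-366,-40],[-429,-428,-40],[-437,-490,-40],[-443,-550,-40],[-450,-612,-20]],"twist":[0.18,0.36,0.54,0.72,0.9,1.08,1.26,1.44,1.62,1.8,1.98,2.16]}' 60
python3 - <<'E'
from h import *
rel((.3985,-.2865,.13,-4.8),(.3985,-.2865,.058,-4.8))
print(ray("top",205.7,179.7,.164),ray("top",259,181.7,.164))
E
```

```text
t: 1.6
ee_pos: [0.4503, -0.0428, 0.2616]
tool_rot: [179.9, -0.1, 38.1]
contact_force: [0.4, -0.4, 0.4]
width: 0.0598
now [ 0.4503 -0.0428  0.2616] [ 1.799e+02 -1.000e-01  3.810e+01] w 59.8 F [ 0.4 -0.4  0.4] t 1.6 q7 -29
[-191, 160, 132] 0.748
[-191, 160, 204] 0.748
[0.60819504 0.06643263 0.164     ] [ 0.60637741 -0.0093906   0.164     ]
```

```bash
python3 -m creep '{"slide":[[-38,32,10],[-76,64,30],[-114,96,50],[-152,128,90],[-191,160,132],[-191,160,132],[-191,160,132],[-191,160,132]],"twist":[0.15,0.3,0.45,0.6,0.748,0.748,0.748,0.748]}' 60
python3 - <<'E'
from h import *
rel((.3985,-.2865,.058,-4.8)); snap("scene","s1"); 
im=cv2.imread("pics/s1.png"); cv2.imwrite("pics/s1c.png",cv2.resize(im[150:390,230:490],None,fx=2.5,fy=2.5))
E
```

```text
t: 2.6
ee_pos: [0.4009, -0.2835, 0.13]
tool_rot: [-180.0, -0.1, -4.3]
contact_force: [0.1, 0.7, -0.5]
width: 0.0598
now [ 0.4009 -0.2835  0.13  ] [-1.8e+02 -1.0e-01 -4.3e+00] w 59.8 F [ 0.1  0.7 -0.5] t 2.6 q7 -21
[-2, 3, 72] 0.009
```

View pics/s1c.png

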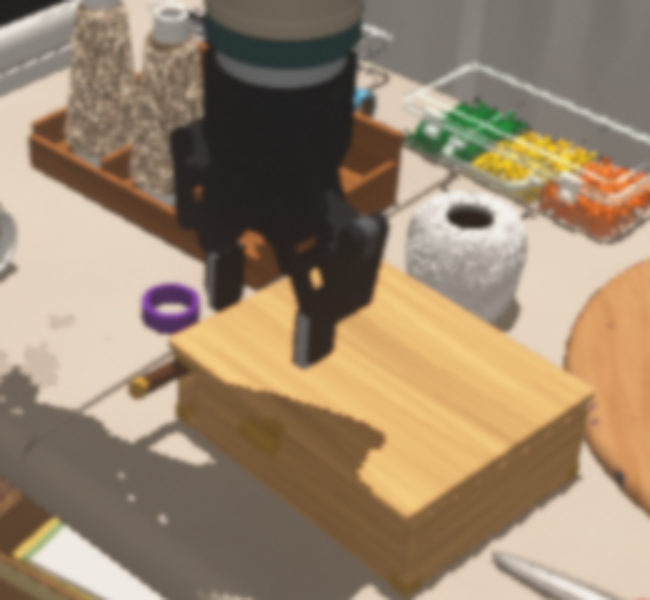

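```bash
python3 -m creep '{"slide":[[-3,3,30],[-3,3,60],[-3,3,74],[-3,3,74]],"twist":[0.01,0.01,0.01,0.01]}' 60 && python3 -m creep '{"slide":[[0,0,0],[0,0,0],[0,0,0],[0,0,0],[0,0,0],[0,0,0]],"twist":[0,0,0,0,0,0]}' 15
python3 - <<'E'
from h import *
rel()
s=arm.sense()["ee_pos"]
# arc relative to current, tool frame: x ~ case x ; radius .1765, bar starts at angle atan(4/176.5)
for a in np.arange(0,1.581,.1):
    c,s_=np.cos(a),np.sin(a); x=-176.5*c-4*s_+176.5  # rotated about +y lifting front
    z=176.5*s_+4*c-4
    x=-176.5*c+4*s_+176.5
    print(round(a,2),round(x),round(-z))
E
```

```text
t: 3.15
ee_pos: [0.3969, -0.287, 0.0553]
tool_rot: [-180.0, 0.0, -5.0]
contact_force: [-0.4, -0.2, -0.7]
width: 0.0601
t: 3.9
ee_pos: [0.3974, -0.2856, 0.0564]
tool_rot: [-179.8, -0.1, -5.0]
contact_force: [-0.4, 5.1, 9.9]
width: 0.0237
now [ 0.3974 -0.2856  0.0564] [-1.798e+02 -1.000e-01 -5.000e+00] w 23.7 F [-0.4  5.1  9.9] t 3.9 q7 -14
0.0 0 0
0.1 1 -18
0.2 4 -35
0.3 9 -52
0.4 15 -68
0.5 24 -84
0.6 33 -99
0.7 44 -113
0.8 56 -125
0.9 70 -137
1.0 85 -147
1.1 100 -155
1.2 116 -162
1.3 133 -167
1.4 150 -171
1.5 168 -172
```

```bash
python3 -m creep '{"slide":[[1,0,-18],[4,0,-35],[9,0,-52],[15,0,-68],[24,0,-84],[33,0,-99],[44,0,-113],[56,0,-125],[56,0,-125]],"twist":[0,0,0,0,0,0,0,0,0]}' && python3 - <<'E'
from h import *
rel(); snap("scene","s2"); im=cv2.imread("pics/s2.png"); cv2.imwrite("pics/s2c.png",cv2.resize(im[150:390,230:490],None,fx=2,fy=2))
E
```

```text
t: 5.03
ee_pos: [0.4539, -0.2911, 0.1804]
tool_rot: [-179.9, -0.1, -4.9]
contact_force: [5.0, 2.0, -8.4]
width: 0.0236
now [ 0.4539 -0.2911  0.1804] [-1.799e+02 -1.000e-01 -4.900e+00] w 23.6 F [ 5.   2.  -8.4] t 5.03 q7 -30
```

View pics/s2c.png

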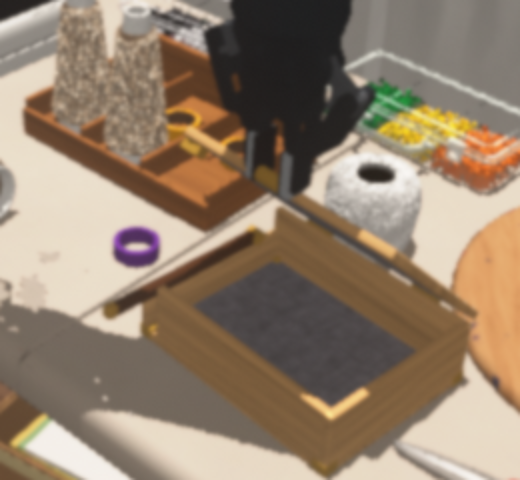

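The lid is following and the pull is held. I'll carry on to upright.

```bash
python3 -m creep '{"slide":[[14,0,-12],[29,0,-22],[44,0,-30],[60,0,-37],[77,0,-42],[94,0,-46],[112,0,-47],[120,0,-48],[126,0,-48],[128,0,-48],[128,0,-48]],"twist":[0,0,0,0,0,0,0,0,0,0,0]}' && python3 - <<'E'
from h import *
rel()
h=case(.0775,0,.060); print(h, case(.0815,0,.2365))
E
```

```text
t: 6.45
ee_pos: [0.5796, -0.3034, 0.2279]
tool_rot: [-180.0, 0.0, -5.0]
contact_force: [0.1, 3.7, -0.4]
width: 0.0222
now [ 0.5796 -0.3034  0.2279] [-180.    0.   -5.] w 22.2 F [ 0.1  3.7 -0.4] t 6.45 q7 -41
[ 0.5742282  -0.30178503  0.06      ] [ 0.57821417 -0.30211974  0.2365    ]
```

```bash
python3 -m creep '{"slide":[[2,0,0],[4,0,0],[4,0,0]],"twist":[0,0,0]}' && python3 - <<'E'
from h import *
rel(); snap("scene","s3"); im=cv2.imread("pics/s3.png"); cv2.imwrite("pics/s3c.png",cv2.resize(im[100:390,230:490],None,fx=2,fy=2))
E
```

```text
t: 6.82
ee_pos: [0.5839, -0.3038, 0.2279]
tool_rot: [-180.0, 0.0, -5.0]
contact_force: [-0.1, 5.2, -2.0]
width: 0.022
now [ 0.5839 -0.3038  0.2279] [-180.    0.   -5.] w 22.0 F [-0.1  5.2 -2. ] t 6.83 q7 -41
```

View pics/s3c.png

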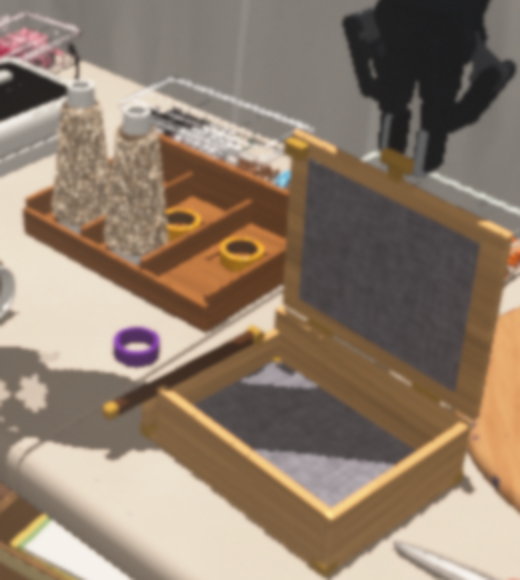

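```bash
python3 -m creep '{"slide":[[0,0,0],[0,0,0],[0,0,0],[0,0,-20],[0,0,-50],[-40,0,-60],[-80,40,-50],[-80,40,-50]],"twist":[0,0,0,0,0,0,0,0]}' 60 && python3 - <<'E'
from h import *
p,d=snap("scene","s4"); W=cloud("scene",d)
m=(W[...,2]>.1)&(W[...,2]<.215)&(W[...,0]>.52)&(W[...,0]<.62)&(W[...,1]<-.22)&(W[...,1]>-.37)
P=W[m]; print(len(P))
# case-frame x vs z slope
q=R.from_euler('z',-CA,degrees=True).apply(P-CO); c=np.polyfit(q[:,2],q[:,0],1); print("lid angle",np.pi/2+np.arctan(c[0]),c)
rel(tuple(case(-.1035,.096,.12))+(-4.8,),tuple(case(-.1035,.096,.036))+(-4.8,))
for z,x in((.15,None),): pass
for a in np.arange(0,1.65,.1): print(round(a,2),round(147*(1-np.cos(a))),round(-147*np.sin(a)))
E
```

```text
t: 7.88
ee_pos: [0.4959, -0.3413, 0.2794]
tool_rot: [179.8, 0.0, -5.6]
contact_force: [0.1, 0.5, -0.2]
width: 0.0602
5186
lid angle 1.529723901045776 [-0.04109554  0.07836944]
now [ 0.4987 -0.3393  0.2791] [179.9  -0.   -5.4] w 60.1 F [1.3 1.6 0.2] t 7.92 q7 -36
[-110, -139, 159] -0.01
[-110, -139, 243] -0.01
0.0 0 0
0.1 1 -15
0.2 3 -29
0.3 7 -43
0.4 12 -57
0.5 18 -70
0.6 26 -83
0.7 35 -95
0.8 45 -105
0.9 56 -115
1.0 68 -124
1.1 80 -131
1.2 94 -137
1.3 108 -142
1.4 122 -145
1.5 137 -147
1.6 151 -147
```

```bash
python3 -m creep '{"slide":[[-40,-46,30],[-80,-100,90],[-110,-139,140],[-110,-139,190],[-110,-139,220],[-110,-139,220],[-110,-139,220]],"twist":[0,0,0,0,0,0,0]}' 50 && python3 - <<'E'
from h import *
rel(tuple(case(-.1035,.096,.036))+(-4.8,))
p,d=snap("top","t5"); cv2.imwrite("pics/t5c.png",cv2.resize(p[190:350,330:530,::-1],None,fx=3,fy=3,interpolation=cv2.INTER_CUBIC))
E
```

```text
t: 8.8
ee_pos: [0.4048, -0.1904, 0.0595]
tool_rot: [179.9, -0.1, -5.1]
contact_force: [-0.0, 0.5, 0.6]
width: 0.0498
now [ 0.4048 -0.1904  0.0595] [ 1.799e+02 -1.000e-01 -5.100e+00] w 49.8 F [-0.   0.5  0.6] t 8.8 q7 -20
[-3, 1, 23] -0.005
```

View pics/t5c.png

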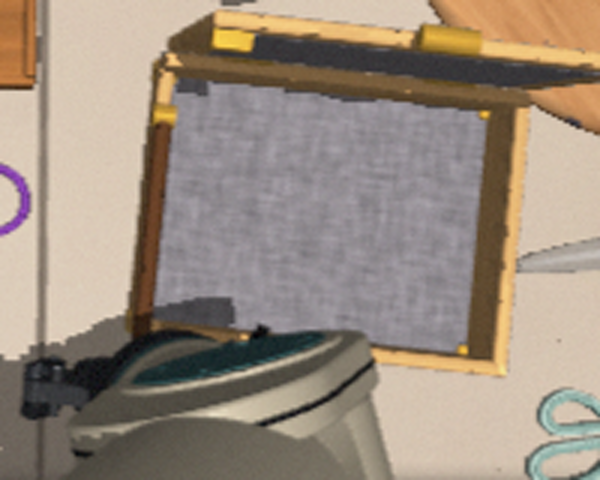

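The lid stands open on its own. Next I pinch the stay nose.

```bash
python3 -m creep '{"slide":[[-3,1,12],[-3,1,24],[-3,1,24]],"twist":[0,0,0]}' 50 && python3 -m creep '{"slide":[[0,0,0],[0,0,0],[0,0,0],[0,0,0],[0,0,0],[0,0,0],[0,0,0]],"twist":[0,0,0,0,0,0,0]}' 4 && python3 -m creep '{"slide":[[1,0,-15],[3,0,-29],[7,0,-43],[12,0,-57],[12,0,-57]],"twist":[0,0,0,0,0]}'
python3 - <<'E'
from h import *
rel(); p,d=snap("scene","s6"); cv2.imwrite("pics/s6c.png",cv2.resize(p[150:390,230:490,::-1],None,fx=2,fy=2))
E
```

```text
t: 9.22
ee_pos: [0.4014, -0.1906, 0.0354]
tool_rot: [179.9, -0.1, -5.1]
contact_force: [-0.3, 0.2, 0.5]
width: 0.0497
t: 10.1
ee_pos: [0.4008, -0.1895, 0.0348]
tool_rot: [-180.0, -0.1, -5.1]
contact_force: [0.2, 1.4, 5.9]
width: 0.0082
t: 10.72
ee_pos: [0.4148, -0.1909, 0.0919]
tool_rot: [179.9, -0.2, -5.0]
contact_force: [7.3, -0.2, -5.4]
width: 0.008
now [ 0.4148 -0.1909  0.0919] [179.9  -0.2  -5. ] w 8.0 F [ 7.3 -0.2 -5.4] t 10.72 q7 -25
```

View pics/s6c.png

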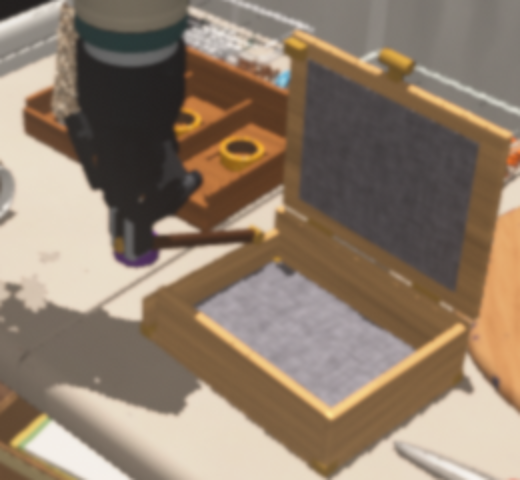

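```bash
python3 -m creep '{"slide":[[6,0,-13],[14,0,-26],[23,0,-38],[33,0,-48],[44,0,-58],[56,0,-67],[68,0,-74],[82,0,-80],[96,0,-85],[110,0,-88],[125,0,-90],[132,0,-90]],"twist":[0,0,0,0,0,0,0,0,0,0,0,0]}' && python3 -m creep '{"slide":[[4,0,0],[8,0,0],[8,0,0]],"twist":[0,0,0]}'
python3 - <<'E'
from h import *
rel(tuple(case(.0478,.096,.182))+(-4.8,)); p,d=snap("scene","s7"); cv2.imwrite("pics/s7c.png",cv2.resize(p[130:370,230:490,::-1],None,fx=2,fy=2))
E
```

```text
t: 12.28
ee_pos: [0.544, -0.2025, 0.1815]
tool_rot: [-180.0, 0.0, -5.0]
contact_force: [-0.5, 0.4, -0.2]
width: 0.0042
t: 12.65
ee_pos: [0.5516, -0.2029, 0.1811]
tool_rot: [-180.0, 0.0, -5.0]
contact_force: [0.6, -0.4, 0.0]
width: 0.0042
now [ 0.5516 -0.2029  0.1811] [-180.    0.   -5.] w 4.2 F [ 0.6 -0.4  0. ] t 12.65 q7 -43
[1, 1, -1] -0.004
```

View pics/s7c.png

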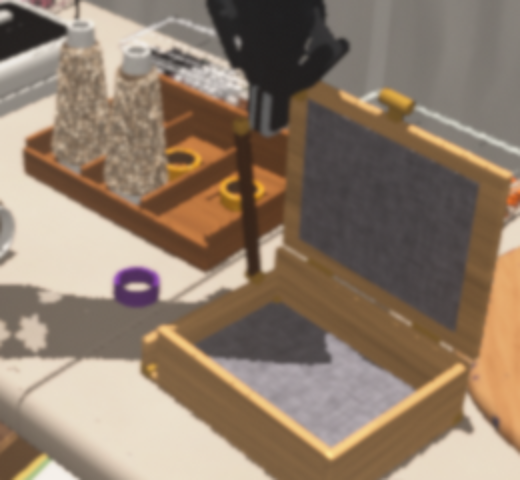

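```bash
python3 - <<'E'
from h import *
W=cloud("scene",np.load("pics/s7.npy")); q=R.from_euler('z',-CA,degrees=True).apply((W-CO).reshape(-1,3))
ii=np.arange(len(q)); v,u=ii//640,ii%640
m=(u>345)&(u<364)&(v>185)&(v<270)&(q[:,2]>.05)
for lo in np.arange(.05,.22,.02):
    a=q[m&(q[:,2]>lo)&(q[:,2]<lo+.02)&(abs(q[:,1]-.096)<.03)]
    if len(a): print(round(lo,2),len(a),np.round(np.median(a,0),4),np.round(a.min(0),3),np.round(a.max(0),3))
E
```

```text
0.05 66 [0.0378 0.0912 0.0595] [0.033 0.088 0.051] [0.046 0.099 0.07 ]
0.07 73 [0.034  0.0914 0.0802] [0.03  0.089 0.07 ] [0.043 0.1   0.09 ]
0.09 72 [0.0306 0.0917 0.1003] [0.025 0.089 0.09 ] [0.039 0.1   0.11 ]
0.11 75 [0.0273 0.0915 0.1203] [0.023 0.088 0.11 ] [0.036 0.1   0.13 ]
0.13 80 [0.0233 0.0918 0.1406] [0.019 0.089 0.13 ] [0.033 0.1   0.15 ]
0.15 79 [0.0201 0.0914 0.1601] [0.016 0.088 0.15 ] [0.028 0.1   0.17 ]
0.17 126 [0.0188 0.0919 0.1842] [0.012 0.086 0.17 ] [0.041 0.111 0.19 ]
0.19 126 [0.0208 0.0931 0.197 ] [0.009 0.086 0.19 ] [0.041 0.111 0.205]
```

```bash
python3 - <<'E'
from h import *
for k in range(3):
    p,d=arm.capture("scene"); W=cloud("scene",d); q=R.from_euler('z',-CA,degrees=True).apply((W-CO).reshape(-1,3)).reshape(480,640,3)
    Q=q[185:270,345:364].reshape(-1,3); Q=Q[(Q[:,2]>.06)&(Q[:,2]<.165)&(abs(Q[:,1]-.096)<.012)]
    print(len(Q),np.pi/2+np.arctan(np.polyfit(Q[:,2],Q[:,0],1)[0]))
rel()
E
```

```text
390 1.3940422491125644
392 1.3979475497982055
391 1.3954388495281658
now [ 0.5513 -0.203   0.1813] [-180.     0.    -5.1] w 4.2 F [ 0.2 -0.1 -0.2] t 12.85 q7 -43
```

```bash
cat >> h.py <<'E'
def stay():
    p,d=arm.capture("scene"); W=cloud("scene",d); q=R.from_euler('z',-CA,degrees=True).apply((W-CO).reshape(-1,3))
    for lo in np.arange(0.045,.21,.03):
        m=(q[:,2]>lo)&(q[:,2]<lo+.03)&(abs(q[:,1]-.094)<.009)&(q[:,0]>-.15)&(q[:,0]<.05); print(round(lo,3),m.sum(),np.round(np.median(q[m],0),3) if m.sum() else "")
E
python3 -m creep '{"slide":[[3,0,0],[6,0,0],[6,0,0]],"twist":[0,0,0]}'; python3 - <<'E'
from h import *
stay()
E
```

```text
t: 13.22
ee_pos: [0.558, -0.2035, 0.1813]
tool_rot: [180.0, -0.0, -5.0]
contact_force: [-0.6, -0.2, 0.6]
width: 0.0039
0.045 110 [0.038 0.092 0.059]
0.075 109 [0.032 0.091 0.09 ]
0.105 112 [0.027 0.092 0.121]
0.135 119 [0.022 0.091 0.15 ]
0.165 196 [0.019 0.092 0.185]
0.195 219 [0.042 0.092 0.205]
```

The stay stands by friction at about 1.39, with no load on the tool, so the pinch slipped off near the end. I'll go over it and push it to its stop from the front.

```bash
python3 -m creep '{"slide":[[0,0,-25],[0,0,-50],[0,0,-50],[-40,0,-50],[-80,0,-50],[-80,0,-20],[-80,0,5],[-80,0,5]],"twist":[0,0,0,0,0,0,0,0]}' 0; python3 - <<'E'
from h import *
stay(); rel(tuple(case(.008,.096,.177))+(-4.8,),tuple(case(.033,.096,.177))+(-4.8,))
E
```

```text
t: 14.28
ee_pos: [0.4763, -0.1955, 0.1744]
tool_rot: [-179.9, 0.3, -5.1]
contact_force: [-0.7, 0.2, 0.0]
width: -0.0001
0.045 106 [0.038 0.091 0.059]
0.075 107 [0.033 0.091 0.09 ]
0.105 115 [0.027 0.091 0.121]
0.135 123 [0.022 0.092 0.151]
0.165 251 [0.011 0.092 0.183]
0.195 213 [-0.039  0.092  0.206]
now [ 0.4772 -0.1963  0.1755] [-1.8e+02  1.0e-01 -5.1e+00] w 0.0 F [ 0.5 -0.1 -0.6] t 14.32 q7 -38
[36, 1, -1] -0.005
[61, 1, -1] -0.005
```

```bash
python3 -m creep '{"slide":[[15,1,0],[30,1,0],[36,1,0],[42,1,0],[47,1,0],[52,1,0],[56,1,0],[60,1,0],[62,1,0],[62,1,0]],"twist":[0,0,0,0,0,0,0,0,0,0]}' 0; python3 - <<'E'
from h import *
stay(); rel()
E
```

```text
t: 15.58
ee_pos: [0.5369, -0.2028, 0.1762]
tool_rot: [-179.9, 0.3, -5.1]
contact_force: [-6.9, 1.0, 5.7]
width: -0.0002
0.045 124 [0.041 0.092 0.058]
0.075 113 [0.041 0.091 0.091]
0.105 123 [0.042 0.092 0.12 ]
0.135 110 [0.043 0.092 0.151]
0.165 150 [0.024 0.091 0.183]
0.195 174 [0.022 0.093 0.209]
now [ 0.5369 -0.2028  0.1762] [-179.9    0.3   -5.1] w -0.2 F [-6.   0.9  4.7] t 15.62 q7 -42
```

```bash
python3 -m creep '{"slide":[[-20,0,0],[-50,0,-30],[-50,0,-80],[-50,0,-110],[-50,0,-110]],"twist":[0,0,0,0,0]}' 50; python3 - <<'E'
from h import *
stay(); p,d=snap("scene","s8"); W=cloud("scene",d); q=R.from_euler('z',-CA,degrees=True).apply((W-CO).reshape(-1,3))
m=(q[:,2]>.1)&(q[:,2]<.215)&(q[:,0]>.05)&(q[:,0]<.1)&(abs(q[:,1])<.07);c=np.polyfit(q[m,2],q[m,0],1); print("lid",np.pi/2+np.arctan(c[0]))
m=(q[:,2]>.226)&(q[:,2]<.27)&(q[:,0]>.04)&(q[:,0]<.12)&(abs(q[:,1])<.04);print(m.sum(),np.median(q[m],0),q[m].min(0),q[m].max(0))
rel(tuple(case(.081,-.001,.275))+(-4.8,),tuple(case(.081,-.001,.229))+(-4.8,))
E
```

```text
t: 16.25
ee_pos: [0.4911, -0.1995, 0.2885]
tool_rot: [179.9, -0.3, -5.0]
contact_force: [0.1, -0.3, 0.2]
width: 0.0498
0.045 124 [0.041 0.092 0.058]
0.075 114 [0.041 0.091 0.091]
0.105 116 [0.042 0.092 0.12 ]
0.135 124 [0.043 0.092 0.15 ]
0.165 119 [0.044 0.092 0.179]
0.195 54 [0.045 0.092 0.201]
lid 1.546409536601169
183 [ 0.07216215 -0.00380877  0.23877249] [ 0.06782537 -0.01530085  0.22610848] [0.07987921 0.01177353 0.24416363]
now [ 0.4897 -0.1981  0.2858] [-180.    0.   -5.] w 50.0 F [ 0.2  0.8 -0.9] t 16.35 q7 -47
[97, 97, 11] -0.004
[97, 97, 57] -0.004
```

```bash
python3 -m creep '{"slide":[[48,48,0],[95,97,0],[95,97,11],[95,97,35],[95,97,56],[95,97,56]],"twist":[0,0,0,0,0,0]}' 50 && python3 -m creep '{"slide":[[0,0,0],[0,0,0],[0,0,0],[0,0,0],[0,0,0]],"twist":[0,0,0,0,0]}' 15 && python3 -m creep '{"slide":[[-4,0,0],[-8,0,0],[-12,0,0],[-16,0,1],[-20,0,1],[-23,0,2],[-26,0,2],[-28,0,3],[-28,0,3]],"twist":[0,0,0,0,0,0,0,0,0]}'; python3 - <<'E'
from h import *
rel(); p,d=snap("scene","s9"); W=cloud("scene",d); q=R.from_euler('z',-CA,degrees=True).apply((W-CO).reshape(-1,3))
m=(q[:,2]>.1)&(q[:,2]<.2)&(q[:,0]>.04)&(q[:,0]<.1)&(abs(q[:,1])<.07);c=np.polyfit(q[m,2],q[m,0],1); print("lid",np.pi/2+np.arctan(c[0]))
E
```

```text
t: 17.1
ee_pos: [0.5742, -0.3016, 0.2271]
tool_rot: [-179.8, 0.3, -5.1]
contact_force: [0.1, 0.2, 1.1]
width: 0.0501
t: 17.73
ee_pos: [0.5765, -0.3032, 0.2311]
tool_rot: [-180.0, -0.1, -5.0]
contact_force: [0.2, 2.9, 5.8]
width: 0.0236
t: 18.85
ee_pos: [0.5497, -0.3006, 0.229]
tool_rot: [-180.0, -0.2, -5.0]
contact_force: [2.4, 5.1, 11.6]
width: 0.0237
now [ 0.5497 -0.3006  0.229 ] [-180.    -0.2   -5. ] w 23.7 F [ 2.4  5.1 11.6] t 18.85 q7 -38
lid 1.3960328142408405
```

```bash
python3 -m creep '{"slide":[[0,0,0],[0,0,0],[0,0,0],[0,0,-25],[0,0,-60],[-50,0,-60],[-100,0,-40]],"twist":[0,0,0,0,0,0,0]}' 50; python3 - <<'E'
from h import *
stay(); p,d=snap("scene","s10"); W=cloud("scene",d); q=R.from_euler('z',-CA,degrees=True).apply((W-CO).reshape(-1,3))
m=(q[:,2]>.1)&(q[:,2]<.2)&(q[:,0]>.04)&(q[:,0]<.1)&(abs(q[:,1])<.07);c=np.polyfit(q[m,2],q[m,0],1); print("lid",np.pi/2+np.arctan(c[0]))
# rolls: from top image by yellow mask
p,d=snap("top","t10"); hsv=cv2.cvtColor(p,cv2.COLOR_RGB2HSV); m=cv2.inRange(hsv,(18,150,120),(32,255,255)); m[:110]=0; m[230:]=0; m[:,:190]=0; m[:,350:]=0
n,l,st,c=cv2.connectedComponentsWithStats(m)
for i in range(1,n):
    if st[i,4]>60:
        x,y,w,h=st[i,:4]; print(st[i],ray("top",x+w/2-.5,y+h/2-.5,.025))
rel((.669,-.0905,.20,90),(.669,-.0905,.08,90))
E
```

```text
t: 19.77
ee_pos: [0.4476, -0.2937, 0.2681]
tool_rot: [179.8, -0.1, -5.0]
contact_force: [-0.2, -0.5, -0.5]
width: 0.0499
0.045 119 [0.04  0.091 0.058]
0.075 119 [0.041 0.091 0.09 ]
0.105 121 [0.042 0.091 0.12 ]
0.135 122 [0.043 0.092 0.15 ]
0.165 126 [0.043 0.091 0.18 ]
0.195 103 [0.044 0.092 0.207]
lid 1.40395244685079
[211 146  25  25 210] [0.66703382 0.06709416 0.025     ]
[256 146  25  25 197] [ 0.66812634 -0.0087587   0.025     ]
[303 146  25  24 152] [ 0.67010847 -0.08815506  0.025     ]
now [ 0.4446 -0.2915  0.2664] [-179.8    0.2   -5.3] w 50.1 F [1.9 0.3 0.4] t 19.93 q7 -35
[205, -221, 66] -1.664
[205, -221, 186] -1.664
```

```bash
python3 -m creep '{"slide":[[5,-50,0],[10,-100,0],[14,-150,0],[18,-202,0],[75,-207,10],[130,-213,20],[180,-219,40],[205,-221,66],[205,-221,66],[205,-221,66],[205,-221,66]],"twist":[-0.18,-0.36,-0.54,-0.72,-0.9,-1.08,-1.26,-1.44,-1.6,-1.664,-1.664]}' 60; python3 - <<'E'
from h import *
rel((.6695,-.0895,.06,90),(.6695,-.0895,.014,90))
E
```

```text
t: 21.3
ee_pos: [0.6731, -0.0903, 0.201]
tool_rot: [180.0, 0.0, 90.2]
contact_force: [0.4, -0.1, 0.2]
width: 0.0598
now [ 0.6731 -0.0903  0.201 ] [180.    0.   90.2] w 59.8 F [ 0.4 -0.1  0.2] t 21.3 q7 20
[1, -4, 141] 0.004
[1, -4, 187] 0.004
```

```bash
python3 -m creep '{"slide":[[1,-4,50],[1,-4,100],[1,-4,150],[1,-4,175],[1,-4,182],[1,-4,186],[1,-4,186]],"twist":[0,0,0,0,0,0,0]}' 60; python3 -m creep '{"slide":[[0,0,0],[0,0,0],[0,0,0],[0,0,0],[0,0,0]],"twist":[0,0,0,0,0]}' 30; python3 -m creep '{"slide":[[0,0,-30],[0,0,-80],[0,0,-140],[0,0,-140]],"twist":[0,0,0,0]}'; python3 - <<'E'
from h import *
rel(tuple(case(-.04,-.055,.15))+(-4.8,))
p,d=snap("scene","s11"); cv2.imwrite("pics/s11c.png",cv2.resize(p[100:340,230:490,::-1],None,fx=2,fy=2))
E
```

```text
t: 22.18
ee_pos: [0.669, -0.0894, 0.0164]
tool_rot: [179.9, 0.0, 90.3]
contact_force: [0.7, 0.7, 0.2]
width: 0.06
t: 22.8
ee_pos: [0.6691, -0.0894, 0.017]
tool_rot: [179.9, 0.0, 90.3]
contact_force: [-1.2, 0.1, 6.2]
width: 0.0375
t: 23.3
ee_pos: [0.6719, -0.0904, 0.1616]
tool_rot: [179.3, 0.1, 90.3]
contact_force: [0.7, -0.1, 0.3]
width: 0.0373
now [ 0.6719 -0.0904  0.1616] [1.793e+02 1.000e-01 9.030e+01] w 37.3 F [ 0.7 -0.1  0.3] t 23.3 q7 21
[-255, -221, 12] 1.659
```

View pics/s11c.png

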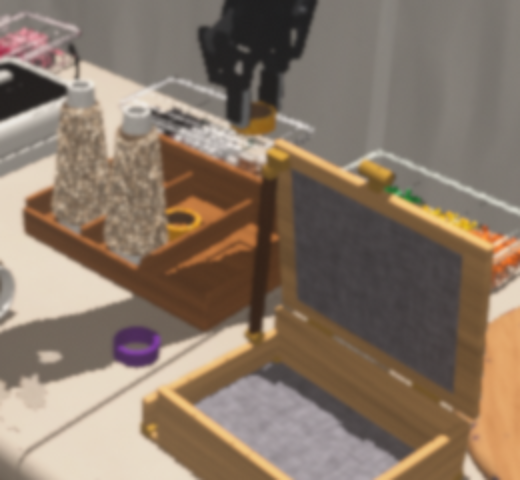

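```bash
python3 -m creep '{"slide":[[0,-60,0],[0,-120,0],[0,-180,0],[-50,-212,0],[-100,-220,0],[-150,-220,0],[-200,-220,0],[-248,-220,0],[-248,-220,0],[-248,-220,0],[-248,-220,0]],"twist":[0.15,0.3,0.45,0.6,0.78,0.96,1.14,1.32,1.5,1.659,1.659]}'; python3 - <<'E'
from h import *
rel(tuple(case(-.04,-.048,.021))+(-4.8,))
E
```

```text
t: 24.72
ee_pos: [0.4485, -0.3376, 0.1539]
tool_rot: [-180.0, 0.2, -4.7]
contact_force: [-0.8, -0.6, -0.4]
width: 0.0373
now [ 0.4485 -0.3376  0.1539] [-180.     0.2   -4.7] w 37.3 F [-0.8 -0.6 -0.4] t 24.73 q7 -23
[5, 2, 133] 0.002
```

Lower, release, and come back up. Then towards cone M, above its place at the front.

```bash
python3 -m creep '{"slide":[[5,2,60],[5,2,110],[5,2,125],[5,2,133],[5,2,133]],"twist":[0,0,0,0,0]}'; python3 -m creep '{"slide":[[0,0,0],[0,0,0],[0,0,-10],[0,0,-60],[0,0,-120],[0,0,-180],[0,0,-180]],"twist":[0,0,0,0,0,0,0]}' 50;  python3 - <<'E'
from h import *
p,d=snap("top","t12"); hsv=cv2.cvtColor(p,cv2.COLOR_RGB2HSV); m=cv2.inRange(hsv,(18,150,120),(32,255,255)); print("yellow in bay R",m[140:180,300:340].sum()//255)
rel((.48,-.0095,.25,90),(.607,-.0095,.25,90),(.607,-.0095,.110,90))
E
```

```text
t: 25.35
ee_pos: [0.4546, -0.3414, 0.0233]
tool_rot: [179.9, -0.1, -4.7]
contact_force: [0.8, 0.1, 0.8]
width: 0.037
t: 26.22
ee_pos: [0.4558, -0.3433, 0.2078]
tool_rot: [179.7, -0.5, -4.8]
contact_force: [-0.4, 0.4, 0.3]
width: 0.0501
yellow in bay R 0
now [ 0.455  -0.3415  0.2051] [179.9  -0.3  -4.8] w 49.9 F [-0.2  0.2 -0.7] t 26.27 q7 -26
[-3, -333, -45] -1.654
[124, -343, -45] -1.654
[124, -343, 95] -1.654
```

```bash
python3 -m creep '{"slide":[[0,-60,-20],[0,-120,-45],[0,-180,-45],[0,-240,-45],[0,-295,-45],[30,-333,-45],[80,-340,-45],[124,-343,-45],[124,-343,-45],[124,-343,-45],[124,-343,-45]],"twist":[-0.18,-0.36,-0.54,-0.72,-0.9,-1.08,-1.26,-1.44,-1.6,-1.654,-1.654]}' 75; python3 - <<'E'
from h import *
rel((.607,-.0095,.112,90))
p,d=snap("scene","s12"); cv2.imwrite("pics/s12c.png",cv2.resize(p[80:380,150:490,::-1],None,fx=2,fy=2))
E
```

```text
t: 27.65
ee_pos: [0.6052, -0.0091, 0.2461]
tool_rot: [-179.8, -0.0, 90.0]
contact_force: [-0.1, 0.0, 0.4]
width: 0.0752
now [ 0.6052 -0.0091  0.2461] [-179.8   -0.    90. ] w 75.2 F [-0.1  0.   0.4] t 27.65 q7 14
[0, 2, 134] -0.001
```

View pics/s12c.png

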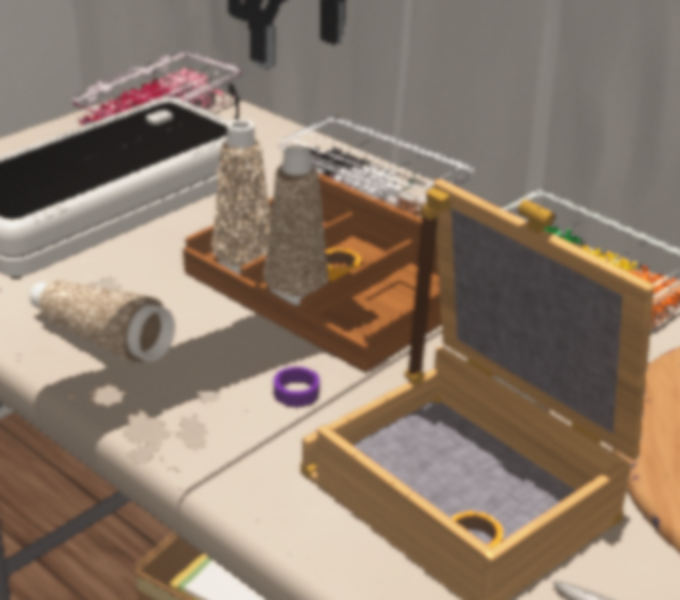

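Roll one lies in the case. Next is cone M.

```bash
python3 -m creep '{"slide":[[0,1,50],[0,1,100],[0,1,134],[0,1,134]],"twist":[0,0,0,0]}' 75; python3 -m creep '{"slide":[[0,0,0],[0,0,0],[0,0,0],[0,0,0],[0,0,0]],"twist":[0,0,0,0,0]}' 30;  python3 - <<'E'
from h import *
rel()
E
python3 -m creep '{"slide":[[0,0,-15],[0,0,-35],[0,0,-50],[0,0,-50]],"twist":[0,0,0,0]}'; python3 - <<'E'
from h import *
rel((.607,-.0905,.20,90)); p,d=snap("scene","s13"); W=cloud("scene",d)
P=W[(W[...,2]>.025)&(W[...,2]<.2)&(abs(W[...,0]-.607)<.05)&(abs(W[...,1]+.0095)<.035)]
for z in np.arange(.03,.2,.02):
    a=P[(P[:,2]>z)&(P[:,2]<z+.02)]; print(round(z,2),len(a),np.round(a.mean(0),3) if len(a) else "")
E
```

```text
t: 28.2
ee_pos: [0.6046, -0.0089, 0.1106]
tool_rot: [-179.6, -0.0, 90.0]
contact_force: [0.6, -0.5, 0.2]
width: 0.0755
t: 28.82
ee_pos: [0.6084, -0.0094, 0.1156]
tool_rot: [179.8, -0.0, 90.0]
contact_force: [-1.3, -0.5, 6.1]
width: 0.0427
now [ 0.6084 -0.0094  0.1156] [179.8  -0.   90. ] w 42.7 F [-1.3 -0.5  6.1] t 28.82 q7 18
t: 29.32
ee_pos: [0.6083, -0.0092, 0.1651]
tool_rot: [179.8, -0.0, 90.0]
contact_force: [0.1, -0.0, -1.7]
width: 0.0425
now [ 0.6083 -0.0092  0.1651] [179.8  -0.   90. ] w 42.5 F [ 0.1 -0.  -1.7] t 29.32 q7 17
[-81, -1, -35] 0.0
0.03 85 [0.577 0.005 0.033]
0.05 56 [ 0.592 -0.023  0.067]
0.07 244 [ 0.59  -0.025  0.082]
0.09 322 [ 0.59  -0.024  0.1  ]
0.11 310 [ 0.592 -0.023  0.12 ]
0.13 292 [ 0.594 -0.022  0.14 ]
0.15 260 [ 0.596 -0.022  0.16 ]
0.17 323 [ 0.598 -0.021  0.18 ]
0.19 216 [ 0.6   -0.018  0.195]
```

```bash
python3 -m creep '{"slide":[[-27,0,0],[-54,0,0],[-81,0,0],[-81,0,0],[-81,0,25],[-81,0,42],[-81,0,49],[-81,0,49]],"twist":[0,0,0,0,0,0,0,0]}'; python3 - <<'E'
from h import *
rel()
E
python3 -m creep '{"slide":[[0,0,0],[0,0,0],[0,0,0],[0,0,-30],[0,0,-70],[0,0,-110],[40,30,-110],[80,60,-110],[80,60,-110]],"twist":[0,0,0,0,0,0,0,0,0]}' 75; python3 - <<'E'
from h import *
def rolls():
    p,d=arm.capture("top"); hsv=cv2.cvtColor(p,cv2.COLOR_RGB2HSV); m=cv2.inRange(hsv,(18,150,120),(32,255,255)); 
    n,l,st,c=cv2.connectedComponentsWithStats(m)
    for i in range(1,n):
        x,y,w,h=st[i,:4]
        if st[i,4]>30 and y>110: print(st[i],np.round(ray("top",x+w/2-.5,y+h/2-.5,.025),4))
rolls()
rel((.6675,-.0095,.016,90)); p,d=snap("scene","s14"); W=cloud("scene",d)
P=W[(W[...,2]>.03)&(W[...,2]<.165)&(abs(W[...,0]-.607)<.045)&(abs(W[...,1]+.0905)<.03)]
for z in np.arange(.05,.16,.03):
    a=P[(P[:,2]>z)&(P[:,2]<z+.02)]; print(round(z,2),len(a),np.round(a.mean(0),3) if len(a) else "")
E
```

```text
t: 30.38
ee_pos: [0.6061, -0.0896, 0.1157]
tool_rot: [-179.9, -0.1, 90.0]
contact_force: [-5.5, 0.8, 13.9]
width: 0.0426
now [ 0.6061 -0.0896  0.1157] [-1.799e+02 -1.000e-01  9.000e+01] w 42.6 F [-5.5  0.8 13.9] t 30.38 q7 25
t: 31.5
ee_pos: [0.6691, -0.004, 0.2233]
tool_rot: [180.0, -0.2, 90.4]
contact_force: [-0.5, 0.3, 0.9]
width: 0.0748
[212 142  23  25 144] [0.6738 0.0672 0.025 ]
[257 146  24  24 110] [ 0.669  -0.0096  0.025 ]
[396 214  17   8 111] [ 0.5702 -0.2393  0.025 ]
[468 215  21  10 175] [ 0.5684 -0.3642  0.025 ]
[452 274  25  25 188] [ 0.4564 -0.3403  0.025 ]
now [ 0.6676 -0.0076  0.2234] [-180.    -0.    90.2] w 74.7 F [-1.  -1.5  0.8] t 31.55 q7 14
[-2, 0, 207] 0.004
0.05 316 [ 0.587 -0.103  0.06 ]
0.08 299 [ 0.589 -0.102  0.09 ]
0.11 270 [ 0.591 -0.1    0.12 ]
0.14 259 [ 0.596 -0.095  0.149]
```

```bash
python3 -m creep '{"slide":[[-2,0,50],[-2,0,100],[-2,0,150],[-2,0,190],[-2,0,203],[-2,0,207],[-2,0,207]],"twist":[0,0,0,0,0,0,0]}' 60; python3 -m creep '{"slide":[[0,0,0],[0,0,0],[0,0,0],[0,0,0],[0,0,0]],"twist":[0,0,0,0,0]}' 30; python3 -m creep '{"slide":[[0,0,-30],[0,0,-80],[0,0,-140],[0,0,-200],[0,0,-200]],"twist":[0,0,0,0,0]}'; python3 - <<'E'
from h import *
rel((.48,-.0095,.22,90),tuple(case(-.04,.045,.15))+(-4.8,))
E
```

```text
t: 32.48
ee_pos: [0.6683, -0.0128, 0.0188]
tool_rot: [179.9, 0.0, 90.0]
contact_force: [0.4, -0.0, 0.2]
width: 0.0599
t: 33.1
ee_pos: [0.6683, -0.0123, 0.0195]
tool_rot: [179.8, -0.0, 90.0]
contact_force: [-0.9, -0.7, 6.7]
width: 0.0369
t: 33.72
ee_pos: [0.6709, -0.013, 0.2243]
tool_rot: [179.3, 0.0, 90.0]
contact_force: [-0.5, 0.2, -0.5]
width: 0.037
now [ 0.6709 -0.013   0.2243] [179.3   0.   90. ] w 37.0 F [-0.5  0.2 -0.5] t 33.73 q7 14
[4, -191, 4] 0.0
[-234, -210, 74] 1.655
```

```bash
python3 -m creep '{"slide":[[0,-60,0],[0,-120,0],[0,-180,0],[-50,-205,0],[-100,-210,20],[-150,-210,40],[-200,-210,60],[-234,-210,74],[-234,-210,74],[-234,-210,74],[-234,-210,74]],"twist":[0.15,0.3,0.45,0.6,0.78,0.96,1.14,1.32,1.5,1.655,1.655]}'; python3 - <<'E'
from h import *
rel(tuple(case(-.04,.045,.022))+(-4.8,))
E
```

```text
t: 35.1
ee_pos: [0.4568, -0.2459, 0.1428]
tool_rot: [180.0, 0.1, -4.7]
contact_force: [-0.8, -0.3, 0.3]
width: 0.0366
now [ 0.4568 -0.2459  0.1428] [ 1.8e+02  1.0e-01 -4.7e+00] w 36.6 F [-0.8 -0.3  0.3] t 35.1 q7 -27
[4, 1, 121] 0.001
```

```bash
python3 -m creep '{"slide":[[4,1,55],[4,1,100],[4,1,115],[4,1,121],[4,1,121]],"twist":[0,0,0,0,0]}'; python3 -m creep '{"slide":[[0,0,0],[0,0,0],[0,0,-10],[0,0,-60],[0,0,-120],[0,0,-180],[0,0,-200],[0,0,-200]],"twist":[0,0,0,0,0,0,0,0]}' 48;  python3 - <<'E'
from h import *
rel((.48,.067,.25,90),(.607,.067,.25,90))
E
```

```text
t: 35.72
ee_pos: [0.4617, -0.2481, 0.0233]
tool_rot: [180.0, -0.1, -4.8]
contact_force: [-0.1, 0.0, -0.4]
width: 0.0367
t: 36.72
ee_pos: [0.4618, -0.248, 0.2244]
tool_rot: [179.9, -0.2, -4.8]
contact_force: [-0.7, 0.6, -0.5]
width: 0.048
now [ 0.4618 -0.248   0.2244] [179.9  -0.2  -4.8] w 48.0 F [-0.7  0.6 -0.5] t 36.73 q7 -33
[-8, -315, -26] -1.655
[118, -326, -26] -1.655
```

```bash
python3 -m creep '{"slide":[[0,-60,-20],[-4,-120,-26],[-6,-180,-26],[-8,-240,-26],[-8,-315,-26],[30,-318,-26],[80,-322,-26],[118,-326,-26],[118,-326,-26],[118,-326,-26],[118,-326,-26]],"twist":[-0.18,-0.36,-0.54,-0.72,-0.9,-1.08,-1.26,-1.44,-1.6,-1.655,-1.655]}' 75; python3 - <<'E'
from h import *
rel((.607,.067,.112,90))
E
```

```text
t: 38.1
ee_pos: [0.6052, 0.0672, 0.2469]
tool_rot: [-179.8, -0.0, 89.9]
contact_force: [-0.6, 0.4, -0.4]
width: 0.0751
now [0.6052 0.0672 0.2469] [-179.8   -0.    89.9] w 75.1 F [-0.6  0.4 -0.4] t 38.1 q7 8
[0, 2, 135] -0.001
```

```bash
python3 -m creep '{"slide":[[0,2,50],[0,2,100],[0,2,134],[0,2,134]],"twist":[0,0,0,0]}' 75; python3 -m creep '{"slide":[[0,0,0],[0,0,0],[0,0,0],[0,0,0],[0,0,0]],"twist":[0,0,0,0,0]}' 30; python3 -m creep '{"slide":[[0,0,-15],[0,0,-35],[0,0,-50],[0,0,-50]],"twist":[0,0,0,0]}'; python3 - <<'E'
from h import *
rel((.607,-.0105,.115,90))
E
```

```text
t: 38.6
ee_pos: [0.6053, 0.0673, 0.1113]
tool_rot: [-179.6, 0.1, 89.9]
contact_force: [0.5, 0.2, 0.7]
width: 0.0747
t: 39.22
ee_pos: [0.6093, 0.0674, 0.1166]
tool_rot: [179.8, -0.0, 90.0]
contact_force: [-0.9, -0.6, 6.4]
width: 0.0428
t: 39.72
ee_pos: [0.6092, 0.0675, 0.1661]
tool_rot: [179.8, -0.0, 90.0]
contact_force: [-0.4, 0.1, -0.7]
width: 0.0424
now [0.6092 0.0675 0.1661] [179.8  -0.   90. ] w 42.4 F [-0.4  0.1 -0.7] t 39.73 q7 11
[-78, -2, 51] 0.0
```

```bash
python3 -m creep '{"slide":[[-26,0,0],[-52,0,0],[-78,0,0],[-78,0,0],[-78,0,25],[-78,0,42],[-78,0,49],[-78,0,49]],"twist":[0,0,0,0,0,0,0,0]}'; python3 -m creep '{"slide":[[0,0,0],[0,0,0],[0,0,0],[0,0,-30],[0,0,-70],[0,0,-110],[40,30,-110],[78,60,-110],[78,60,-110]],"twist":[0,0,0,0,0,0,0,0,0]}' 75; cat >> h.py <<'E'
def rolls():
    p,d=arm.capture("top"); hsv=cv2.cvtColor(p,cv2.COLOR_RGB2HSV); m=cv2.inRange(hsv,(18,150,120),(32,255,255)); 
    n,l,st,c=cv2.connectedComponentsWithStats(m)
    for i in range(1,n):
        x,y,w,h=st[i,:4]
        if st[i,4]>30 and y>110: print(st[i],np.round(ray("top",x+w/2-.5,y+h/2-.5,.025),4))
def cone(y,x=.607):
    p,d=arm.capture("scene"); W=cloud("scene",d); P=W[(W[...,2]>.03)&(W[...,2]<.165)&(abs(W[...,0]-x)<.045)&(abs(W[...,1]-y)<.035)]
    for z in np.arange(.05,.16,.03):
        a=P[(P[:,2]>z)&(P[:,2]<z+.02)]; print(round(z,2),len(a),np.round(a.mean(0),3) if len(a) else "")
E
python3 - <<'E'
from h import *
rolls(); cone(-.0105); rel((.6675,.067,.016,90))
E
```

```text
t: 40.72
ee_pos: [0.607, -0.0099, 0.1167]
tool_rot: [-179.9, -0.1, 90.0]
contact_force: [-4.9, 1.1, 14.2]
width: 0.0425
t: 41.85
ee_pos: [0.6695, 0.073, 0.2242]
tool_rot: [180.0, -0.2, 90.4]
contact_force: [-0.5, -0.5, 0.1]
width: 0.075
[213 142  24  24 138] [0.6747 0.0647 0.025 ]
[396 214  17   8 112] [ 0.5702 -0.2393  0.025 ]
[468 215  21  10 178] [ 0.5684 -0.3642  0.025 ]
[396 268  25  24 184] [ 0.4662 -0.2464  0.025 ]
[451 274  26  25 189] [ 0.4564 -0.3394  0.025 ]
[ 76 305  13   7  43] [0.413  0.2943 0.025 ]
[ 46 309  12   8  46] [0.4051 0.3441 0.025 ]
[ 79 333  13   8  37] [0.3663 0.2877 0.025 ]
[ 48 339  13   7  40] [0.3569 0.338  0.025 ]
0.05 298 [ 0.589 -0.025  0.06 ]
0.08 266 [ 0.591 -0.024  0.09 ]
0.11 253 [ 0.593 -0.022  0.12 ]
0.14 233 [ 0.598 -0.018  0.149]
now [0.6678 0.0674 0.2246] [-1.799e+02  1.000e-01  9.010e+01] w 74.9 F [-0.7 -0.2  0. ] t 41.95 q7 9
[0, 0, 209] 0.001
```

```bash
python3 -m creep '{"slide":[[-1,6,50],[-1,6,100],[-1,6,150],[-1,6,190],[-1,6,203],[-1,6,207],[-1,6,207]],"twist":[0,0,0,0,0,0,0]}' 66; python3 -m creep '{"slide":[[0,0,0],[0,0,0],[0,0,0],[0,0,0],[0,0,0]],"twist":[0,0,0,0,0]}' 30; python3 -m creep '{"slide":[[0,0,-30],[0,0,-80],[0,0,-140],[0,0,-200],[0,0,-200]],"twist":[0,0,0,0,0]}'; python3 - <<'E'
from h import *
rel((.48,.067,.22,90),tuple(case(-.025,-.002,.15))+(-4.8,)); rolls()
E
```

```text
t: 42.82
ee_pos: [0.6752, 0.0659, 0.0199]
tool_rot: [179.9, 0.0, 90.0]
contact_force: [1.0, -1.1, 0.2]
width: 0.0658
t: 43.45
ee_pos: [0.6732, 0.0666, 0.0201]
tool_rot: [-179.9, -0.0, 90.0]
contact_force: [-4.3, 0.3, 8.9]
width: 0.0365
t: 44.08
ee_pos: [0.6778, 0.066, 0.2253]
tool_rot: [179.3, -0.1, 90.0]
contact_force: [1.4, 0.2, -0.4]
width: 0.0366
now [0.6778 0.066  0.2253] [ 1.793e+02 -1.000e-01  9.000e+01] w 36.6 F [ 1.4  0.2 -0.4] t 44.08 q7 9
[1, -198, 5] 0.0
[-361, -206, 75] 1.655
[396 214  17   8 109] [ 0.5702 -0.2393  0.025 ]
[468 215  21  10 176] [ 0.5684 -0.3642  0.025 ]
[396 268  25  24 182] [ 0.4662 -0.2464  0.025 ]
[451 274  26  25 187] [ 0.4564 -0.3394  0.025 ]
[ 76 305  13   7  43] [0.413  0.2943 0.025 ]
[ 46 309  12   8  45] [0.4051 0.3441 0.025 ]
[ 79 333  13   8  37] [0.3663 0.2877 0.025 ]
[ 48 339  13   7  40] [0.3569 0.338  0.025 ]
```

```bash
python3 -m creep '{"slide":[[0,-60,0],[0,-120,0],[0,-180,0],[-40,-206,0],[-90,-206,0],[-140,-206,0],[-190,-206,0],[-240,-206,20],[-290,-206,40],[-340,-206,60],[-361,-206,75],[-361,-206,75]],"twist":[0.15,0.3,0.45,0.6,0.78,0.96,1.14,1.32,1.5,1.655,1.655,1.655]}'; python3 - <<'E'
from h import *
rel(tuple(case(-.026,.002,.042))+(-4.8,))
E
```

```text
t: 45.62
ee_pos: [0.4661, -0.2955, 0.1414]
tool_rot: [-180.0, 0.2, -5.0]
contact_force: [0.9, 1.4, 0.4]
width: 0.0363
now [ 0.4661 -0.2955  0.1414] [-180.     0.2   -5. ] w 36.3 F [0.9 1.4 0.4] t 45.62 q7 -24
[5, -5, 99] -0.004
```

```bash
python3 -m creep '{"slide":[[5,-5,50],[5,-5,90],[5,-5,99],[5,-5,99]],"twist":[0,0,0,0]}'; python3 -m creep '{"slide":[[0,0,0],[0,0,0],[0,0,0],[0,0,-60],[0,0,-120],[0,0,-180],[0,0,-200],[0,0,-200]],"twist":[0,0,0,0,0,0,0,0]}' 55;  python3 - <<'E'
from h import *
rolls(); rel((.48,-.01,.25,90),(.605,-.01,.25,90))
d=arm.capture("top")[1]; W=cloud("top",d)
q=R.from_euler('z',-CA,degrees=True).apply((W-CO).reshape(-1,3)); m=(abs(q[:,0]+.02)<.045)&(abs(q[:,1])<.085)&(q[:,2]<.1); print(np.nanpercentile(q[m,2],[5,50,90,97,100]))
E
```

```text
t: 46.12
ee_pos: [0.4736, -0.2896, 0.0448]
tool_rot: [-180.0, 0.0, -4.8]
contact_force: [0.0, -0.1, 0.2]
width: 0.0363
t: 47.12
ee_pos: [0.4742, -0.2906, 0.246]
tool_rot: [179.9, -0.2, -4.8]
contact_force: [0.6, 0.2, -0.4]
width: 0.0552
[396 214  17   8 111] [ 0.5702 -0.2393  0.025 ]
[468 215  21  10 174] [ 0.5684 -0.3642  0.025 ]
[422 264  16  24  80] [ 0.4733 -0.2824  0.025 ]
[397 268  24  24 111] [ 0.4662 -0.2472  0.025 ]
[453 288  20  10  43] [ 0.4456 -0.3377  0.025 ]
[ 76 305  13   7  42] [0.413  0.2943 0.025 ]
[ 46 309  12   8  45] [0.4051 0.3441 0.025 ]
[ 79 333  13   8  36] [0.3663 0.2877 0.025 ]
[ 48 339  13   7  40] [0.3569 0.338  0.025 ]
now [ 0.4736 -0.2898  0.2445] [-1.8e+02 -1.0e-01 -4.8e+00] w 55.2 F [ 0.7  0.8 -0.3] t 47.17 q7 -31
[-17, -279, -6] -1.655
[108, -290, -6] -1.655
[0.00548087 0.00832444 0.01959911 0.02298277 0.02678438]
```

All three rolls lie flat in the case, with nothing above 27 mm. Next I return the cones.

```bash
python3 -m creep '{"slide":[[-5,-60,0],[-10,-120,0],[-14,-180,0],[-17,-240,0],[-17,-279,0],[30,-283,0],[80,-287,0],[108,-290,0],[108,-290,0],[108,-290,0],[108,-290,0]],"twist":[-0.18,-0.36,-0.54,-0.72,-0.9,-1.08,-1.26,-1.44,-1.6,-1.655,-1.655]}' 75; python3 - <<'E'
from h import *
rel((.606,-.0099,.1113,90))
E
```

```text
t: 48.6
ee_pos: [0.6046, -0.0102, 0.2426]
tool_rot: [-179.8, -0.0, 89.9]
contact_force: [-0.3, 0.0, 0.8]
width: 0.0751
now [ 0.6046 -0.0102  0.2426] [-179.8   -0.    89.9] w 75.1 F [-0.3  0.   0.8] t 48.6 q7 16
[0, 1, 131] -0.001
```

```bash
python3 -m creep '{"slide":[[0,1,50],[0,1,100],[0,1,131],[0,1,131]],"twist":[0,0,0,0]}' 75; python3 -m creep '{"slide":[[0,0,0],[0,0,0],[0,0,0],[0,0,0],[0,0,0]],"twist":[0,0,0,0,0]}' 30; python3 -m creep '{"slide":[[0,0,-15],[0,0,-35],[0,0,-50],[0,0,-50]],"twist":[0,0,0,0]}'; python3 - <<'E'
from h import *
rel((.6093,.0674,.1166,90))
E
```

```text
t: 49.1
ee_pos: [0.6039, -0.0099, 0.1103]
tool_rot: [-179.6, -0.0, 89.9]
contact_force: [-0.5, 0.6, 0.2]
width: 0.0749
t: 49.72
ee_pos: [0.6076, -0.0103, 0.1154]
tool_rot: [179.8, -0.0, 90.0]
contact_force: [-1.3, 0.2, 6.5]
width: 0.0425
t: 50.22
ee_pos: [0.6075, -0.0102, 0.165]
tool_rot: [179.8, -0.0, 90.0]
contact_force: [-0.4, 0.8, -1.3]
width: 0.0426
now [ 0.6075 -0.0102  0.165 ] [179.8  -0.   90. ] w 42.6 F [-0.4  0.8 -1.3] t 50.23 q7 19
[78, 2, 48] 0.0
```

```bash
python3 -m creep '{"slide":[[26,1,0],[52,2,0],[78,2,0],[78,2,0],[78,2,25],[78,2,42],[78,2,49],[78,2,49]],"twist":[0,0,0,0,0,0,0,0]}'; python3 -m creep '{"slide":[[0,0,0],[0,0,0],[0,0,0],[0,0,-30],[0,0,-70],[0,0,-120],[-50,-1,-120],[-100,-2,-120],[-157,-3,-120],[-157,-3,-120],[-157,-3,-120]],"twist":[0,0,0,0,0,0,0,0,0,0,0]}' 75;  python3 - <<'E'
from h import *
cone(.067); rel((.604,-.0896,.111,90))
E
```

```text
t: 51.22
ee_pos: [0.6074, 0.0668, 0.1155]
tool_rot: [-179.9, -0.0, 89.9]
contact_force: [-4.1, -0.1, 10.7]
width: 0.0424
t: 52.6
ee_pos: [0.6055, -0.0888, 0.2341]
tool_rot: [-180.0, -0.1, 90.0]
contact_force: [-0.2, 0.3, -0.1]
width: 0.0749
0.05 270 [0.59  0.051 0.06 ]
0.08 258 [0.592 0.053 0.09 ]
0.11 232 [0.593 0.055 0.12 ]
0.14 207 [0.598 0.059 0.149]
now [ 0.6056 -0.0877  0.234 ] [-1.80e+02 -1.00e-01  9.01e+01] w 74.9 F [-0.4  1.   0.4] t 52.65 q7 24
[-2, -2, 123] 0.001
```

```bash
python3 -m creep '{"slide":[[-2,-1,50],[-2,-1,100],[-2,-1,123],[-2,-1,123]],"twist":[0,0,0,0]}' 75; python3 -m creep '{"slide":[[0,0,0],[0,0,0],[0,0,0],[0,0,0],[0,0,0]],"twist":[0,0,0,0,0]}' 30; python3 -m creep '{"slide":[[0,0,-15],[0,0,-35],[0,0,-50],[0,0,-50]],"twist":[0,0,0,0]}'; python3 - <<'E'
from h import *
rel((.6084,-.0094,.1156,90))
E
```

```text
t: 53.15
ee_pos: [0.6034, -0.0888, 0.1093]
tool_rot: [-179.8, -0.1, 90.2]
contact_force: [0.5, 0.8, 0.7]
width: 0.075
t: 53.78
ee_pos: [0.6056, -0.0912, 0.1133]
tool_rot: [179.8, -0.0, 90.0]
contact_force: [-1.5, 0.1, 5.5]
width: 0.0427
t: 54.28
ee_pos: [0.6055, -0.0914, 0.163]
tool_rot: [179.8, 0.0, 90.0]
contact_force: [-0.2, -0.3, -1.7]
width: 0.0428
now [ 0.6055 -0.0914  0.163 ] [179.8   0.   90. ] w 42.8 F [-0.2 -0.3 -1.7] t 54.27 q7 27
[82, 3, 47] 0.0
```

```bash
python3 -m creep '{"slide":[[27,1,0],[55,2,0],[82,3,0],[82,3,0],[82,3,25],[82,3,42],[82,3,48],[82,3,48]],"twist":[0,0,0,0,0,0,0,0]}'; python3 -m creep '{"slide":[[0,0,0],[0,0,0],[0,0,0],[0,0,-30],[0,0,-70],[0,0,-120],[-50,-20,-120],[-100,-40,-120],[-100,-40,-120]],"twist":[0,0,0,0,0,0,0,0,0]}' 75;  python3 - <<'E'
from h import *
cone(-.0094); rel()
p,d=snap("top","t20"); W=cloud("top",d)
P=W[(W[...,2]>.012)&(W[...,2]<.08)&(W[...,0]<.52)&(W[...,0]>.38)&(W[...,1]>-.01)&(W[...,1]<.18)]
r=cv2.minAreaRect(P[:,:2].astype(np.float32)); print(len(P),r)
th=np.radians(r[2]); 
for a in(.05,):
    e=np.array([-np.sin(th),np.cos(th)]); 
    if r[1][0]>r[1][1]: e=np.array([np.cos(th),np.sin(th)]); 
    if e[1]<0:e=-e
    n=np.array([e[1],-e[0]]); c=np.array(r[0]); s=(P[:,:2]-c)@e; w=(P[:,:2]-c)@n; print("e",e)
    for k in np.arange(-.08,.08,.01):
        m=(s>k)&(s<k+.01)
        if m.sum()>5: print(round(k+.005,3),m.sum(),np.round([np.percentile(w[m],2),np.percentile(w[m],98),np.percentile(P[m,2],98)],4), np.round(c+(k+.005)*e+n*(w[m].min()+w[m].max())/2,4))
E
```

```text
t: 55.28
ee_pos: [0.6074, -0.0102, 0.1135]
tool_rot: [-180.0, 0.0, 89.9]
contact_force: [-0.8, -0.0, -1.4]
width: 0.0432
t: 56.4
ee_pos: [0.5654, -0.1149, 0.2342]
tool_rot: [180.0, 0.2, 89.5]
contact_force: [-0.1, -0.6, -1.1]
width: 0.075
0.05 305 [ 0.59  -0.023  0.06 ]
0.08 270 [ 0.592 -0.021  0.09 ]
0.11 243 [ 0.593 -0.02   0.12 ]
0.14 233 [ 0.598 -0.016  0.149]
now [ 0.5667 -0.1115  0.2338] [180.    0.   89.7] w 74.8 F [0.8 0.8 0.3] t 56.45 q7 27
0 ((0.0, 0.0), (0.0, 0.0), 0.0)
e [-0.  1.]
```

```bash
cat > f.py <<'E'
from h import *
import sys
W=cloud("top",np.load(sys.argv[1]))
P=W[(W[...,2]>.012)&(W[...,2]<.08)&(W[...,0]<.53)&(W[...,0]>.36)&(W[...,1]>-.02)&(W[...,1]<.2)]
r=cv2.minAreaRect(P[:,:2].astype(np.float32)); print(len(P),r)
th=np.radians(r[2]); e=np.array([-np.sin(th),np.cos(th)])
if r[1][0]>r[1][1]: e=np.array([np.cos(th),np.sin(th)])
if e[1]<0:e=-e
n=np.array([e[1],-e[0]]); c=np.array(r[0]); s=(P[:,:2]-c)@e; w=(P[:,:2]-c)@n; print("e",e)
for k in np.arange(-.08,.08,.01):
    m=(s>k)&(s<k+.01)
    if m.sum()>5: print(round(k+.005,3),m.sum(),np.round([w[m].min(),w[m].max(),np.percentile(P[m,2],98)],4), np.round(c+(k+.005)*e+n*(w[m].min()+w[m].max())/2,4))
E
python3 f.py pics/top0.npy
```

```text
2602 ((0.44289466738700867, 0.08152838051319122), (0.05997803062200546, 0.15264838933944702), 4.9859843254089355)
e [-0.08691205  0.99621599]
-0.075 120 [-0.0232  0.0253  0.0584] [0.4504 0.0069]
-0.065 230 [-0.03    0.0257  0.0584] [0.4464 0.0166]
-0.055 244 [-0.0295  0.03    0.0632] [0.4479 0.0268]
-0.045 211 [-0.0286  0.0288  0.0616] [0.4469 0.0367]
-0.035 209 [-0.03    0.0276  0.0596] [0.4447 0.0466]
-0.025 198 [-0.0294  0.0253  0.0575] [0.443  0.0564]
-0.015 191 [-0.0284  0.0241  0.0556] [0.442  0.0664]
-0.005 177 [-0.0277  0.0218  0.0526] [0.4404 0.0763]
0.005 175 [-0.0292  0.0194  0.0514] [0.4375 0.0861]
0.015 164 [-0.0284  0.0182  0.0498] [0.4365 0.096 ]
0.025 159 [-0.0275  0.017   0.0471] [0.4355 0.106 ]
0.035 148 [-0.0267  0.0145  0.0451] [0.4338 0.1159]
0.045 137 [-0.0278  0.0122  0.0429] [0.4312 0.1257]
0.055 101 [-0.0272  0.0111  0.0409] [0.4301 0.1356]
0.065 89 [-0.0214  0.0035  0.0344] [0.4284 0.1455]
0.075 49 [-0.0208  0.0023  0.0328] [0.4272 0.1554]
```

```bash
python3 - <<'E'
from h import *
p,d=snap("scene","s20"); cv2.imwrite("pics/s20c.png",cv2.resize(p[80:380,130:470,::-1],None,fx=2,fy=2))
E
```

```text
(no output)
```

View pics/s20c.png

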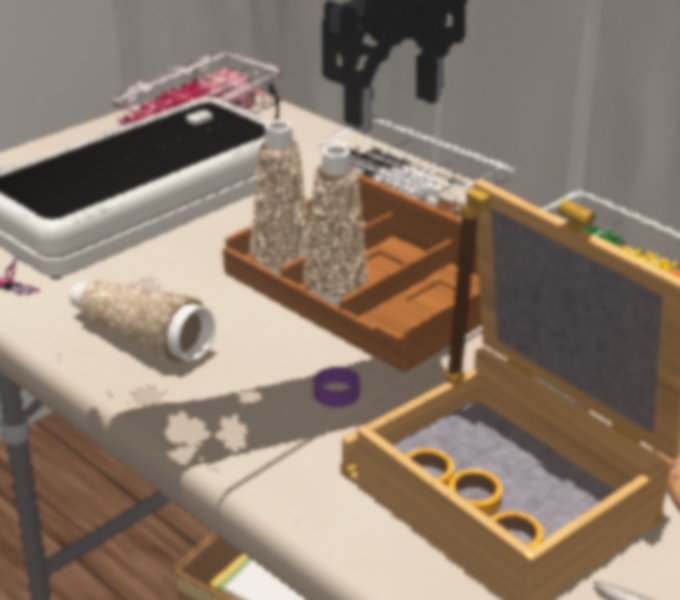

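All three rolls are in the case and the two cones are back. The fallen cone lies with its foot towards the camera. I'll grip it near its narrow end with the jaws across its axis.

```bash
python3 - <<'E'
from h import *
rel((.434,.112,.15,97.9),(.434,.112,.006,97.9))
E
```

```text
now [ 0.5679 -0.1081  0.2332] [ 1.8e+02 -1.0e-01  9.0e+01] w 74.5 F [-0.1 -0.3  0.4] t 56.55 q7 27
[220, -134, 83] -0.137
[220, -134, 227] -0.137
```

```bash
python3 -m creep '{"slide":[[20,-55,0],[60,-100,0],[110,-134,0],[165,-134,20],[220,-134,60],[220,-134,83],[220,-134,83],[220,-134,83]],"twist":[0,-0.05,-0.1,-0.137,-0.137,-0.137,-0.137,-0.137]}' 75; python3 - <<'E'
from h import *
rel((.434,.112,.006,97.9))
E
```

```text
t: 57.55
ee_pos: [0.4341, 0.1108, 0.1509]
tool_rot: [179.9, 0.0, 97.8]
contact_force: [-0.0, 0.5, 0.6]
width: 0.0752
now [0.4341 0.1108 0.1509] [179.9   0.   97.8] w 75.2 F [-0.   0.5  0.6] t 57.55 q7 14
[1, 0, 145] -0.001
```

```bash
python3 -m creep '{"slide":[[1,0,60],[1,0,120],[1,0,138],[1,0,145],[1,0,145]],"twist":[0,0,0,0,0]}' 75; python3 -m creep '{"slide":[[0,0,0],[0,0,0],[0,0,0],[0,0,0],[0,0,0],[0,0,0]],"twist":[0,0,0,0,0,0]}' 25; python3 -m creep '{"slide":[[-4,0,-13],[-10,0,-25],[-19,0,-39],[-29,0,-49],[-29,0,-49]],"twist":[0,0,0,0,0]}'; python3 - <<'E'
from h import *
rel()
p,d=snap("scene","s21"); cv2.imwrite("pics/s21c.png",cv2.resize(p[130:330,130:400,::-1],None,fx=2.5,fy=2.5))
E
```

```text
t: 58.18
ee_pos: [0.4343, 0.1115, 0.0056]
tool_rot: [179.9, 0.0, 97.8]
contact_force: [0.6, 0.0, 0.7]
width: 0.0748
t: 58.92
ee_pos: [0.434, 0.1121, 0.0067]
tool_rot: [179.9, -0.1, 97.8]
contact_force: [-1.4, -0.6, 9.7]
width: 0.0444
t: 59.55
ee_pos: [0.438, 0.0824, 0.0551]
tool_rot: [179.9, 0.0, 97.8]
contact_force: [0.2, -0.7, -1.3]
width: 0.0446
now [0.438  0.0824 0.0551] [179.9   0.   97.8] w 44.6 F [ 0.2 -0.7 -1.3] t 59.55 q7 45
```

View pics/s21c.png

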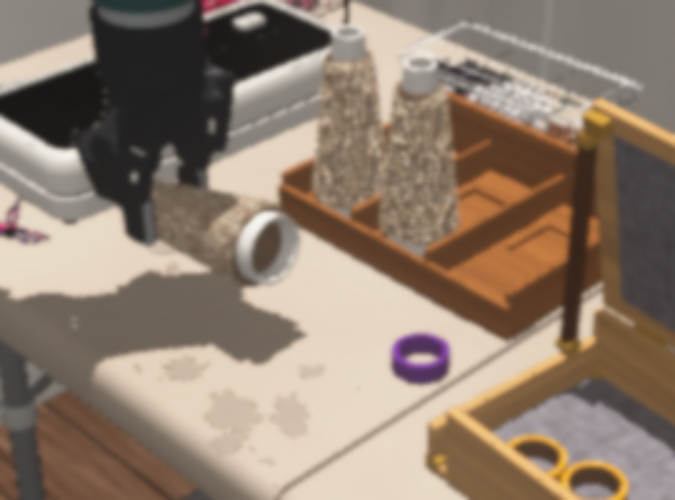

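The cone is clamped stiffly and doesn't pivot when lifted. I'll ease the grip in small steps so gravity swings the foot down, reading its tilt from depth.

```bash
cat > tilt.py <<'E'
from h import *
def tilt():
    s=arm.sense(); p,d=arm.capture("scene"); W=cloud("scene",d); g=s["ee_pos"]
    m=(W[...,2]>.006)&(W[...,2]<g[2]+.10)&(np.hypot(W[...,0]-g[0],W[...,1]-g[1])<.17)&(W[...,0]<.53)&(p.max(-1)>85)
    m=cv2.erode(m.astype(np.uint8),np.ones((3,3)))>0
    n,l,st,c=cv2.connectedComponentsWithStats(m.astype(np.uint8)); i=1+np.argmax(st[1:,4]); P=W[l==i]
    c=P.mean(0); u,sv,vt=np.linalg.svd(P-c,full_matrices=False); a=vt[0]
    if a[1]<0 and abs(a[2])<.7 or (abs(a[2])>=.7 and a[2]<0): a=-a
    print("t",round(s["t"],2),"n",len(P),"c",np.round(c,3),"axis",np.round(a,2),"elev",round(np.degrees(np.arcsin(a[2])),1),"z",np.round([P[:,2].min(),P[:,2].max()],3),"y",np.round([P[:,1].min(),P[:,1].max()],3),"tcp",np.round(g,3),"w",round(s["width"]*1000,1),"F",np.round(s["contact_force"],1))
tilt()
E
N='{"slide":[[0,0,0],[0,0,0]],"twist":[0,0]}'
python3 tilt.py
python3 -m creep '{"slide":[[0,0,0],[0,0,0]],"twist":[0,0]}' 45.5 | tail -1; python3 tilt.py
python3 -m creep '{"slide":[[0,0,0],[0,0,0]],"twist":[0,0]}' 46.3 | tail -1; python3 tilt.py
```

```text
t 59.6 n 1405 c [0.434 0.02  0.087] axis [ 0.21  0.96 -0.2 ] elev -11.7 z [0.012 0.111] y [-0.028  0.206] tcp [0.438 0.083 0.055] w 44.4 F [ 0.4 -0.2 -0.7]
width: 0.0454
t 59.9 n 1427 c [0.434 0.02  0.086] axis [ 0.2   0.97 -0.17] elev -9.9 z [0.014 0.111] y [-0.028  0.206] tcp [0.437 0.083 0.054] w 45.4 F [ 0.3  0.3 -0.9]
width: 0.0468
t 60.2 n 1707 c [0.433 0.024 0.062] axis [0.04 0.9  0.44] elev 25.9 z [0.006 0.104] y [-0.025  0.206] tcp [0.437 0.083 0.054] w 46.8 F [ 0.4  0.2 -1.1]
```

At 46.3 mm the cone pivoted and its foot swung down. I'll raise it slowly so it hangs.

```bash
python3 -m creep '{"slide":[[-3,0,-8],[-6,0,-15],[-10,0,-22],[-14,0,-28],[-14,0,-28]],"twist":[0,0,0,0,0]}' | tail -1; python3 tilt.py;  python3 -m creep '{"slide":[[-5,0,-8],[-10,0,-15],[-15,0,-22],[-15,0,-28],[-15,0,-34],[-15,0,-34]],"twist":[0,0,0,0,0,0]}' | tail -1; python3 tilt.py
```

```text
width: 0.0458
t 60.88 n 1821 c [0.433 0.026 0.076] axis [0.02 0.45 0.89] elev 63.3 z [0.013 0.15 ] y [-0.007  0.066] tcp [0.44  0.069 0.083] w 45.8 F [-0.6  0.9  4. ]
width: 0.0462
t 61.67 n 1804 c [0.431 0.029 0.08 ] axis [0.06 0.1  0.99] elev 83.1 z [0.008 0.152] y [0.012 0.055] tcp [0.442 0.055 0.117] w 46.2 F [-0.7 -0.7 -0. ]
```

The cone now looks upright on the table; its surface axis reads the same 83° as a standing cone. I'll release, measure and grip it again centred.

```bash
python3 -m creep '{"slide":[[0,0,0],[0,0,0],[0,0,0],[0,0,0]],"twist":[0,0,0,0]}' 75 | tail -1; python3 tilt.py; python3 -m creep '{"slide":[[0,0,-60],[0,0,-120],[0,100,-120],[0,100,-120]],"twist":[0,0,0,0]}' 75|tail -1;  python3 - <<'E'
from h import *
p,d=snap("scene","s22"); W=cloud("scene",d); P=W[(W[...,2]>.006)&(W[...,2]<.2)&(abs(W[...,0]-.44)<.06)&(abs(W[...,1]-.04)<.06)]
for z in np.arange(.03,.16,.02):
    a=P[(P[:,2]>z)&(P[:,2]<z+.02)]; print(round(z,2),len(a),np.round(a.mean(0),3) if len(a) else "")
p,d=snap("top","t22"); W=cloud("top",d); P=W[(W[...,2]>.135)&(W[...,2]<.16)&(abs(W[...,0]-.44)<.06)&(abs(W[...,1]-.04)<.06)]; print(len(P),P.mean(0) if len(P) else "",P.min(0),P.max(0))
rel()
E
```

```text
width: 0.0748
t 62.23 n 1807 c [0.43  0.029 0.078] axis [0.08 0.09 0.99] elev 83.1 z [0.007 0.153] y [0.012 0.056] tcp [0.441 0.054 0.116] w 74.8 F [ 0.3 -0.   0.5]
width: 0.0752
0.03 335 [0.429 0.026 0.04 ]
0.05 317 [0.429 0.028 0.06 ]
0.07 298 [0.431 0.028 0.08 ]
0.09 283 [0.432 0.03  0.1  ]
0.11 273 [0.433 0.032 0.12 ]
0.13 266 [0.437 0.038 0.139]
0.15 38 [0.441 0.044 0.151]
179 [0.44437911 0.04329939 0.14620287] [0.43063898 0.03136575 0.13500851] [0.45671527 0.05705578 0.15184356]
now [0.544  0.069  0.2364] [1.798e+02 1.000e-01 9.800e+01] w 75.1 F [-1.   0.2  0.3] t 62.88 q7 28
```

```bash
python3 - <<'E'
from h import *
rel((.442,.043,.236,90),(.442,.043,.1,90))
E
```

```text
now [0.544  0.069  0.2364] [1.798e+02 1.000e-01 9.800e+01] w 75.1 F [-1.   0.2  0.3] t 62.88 q7 28
[-12, -105, 0] 0.139
[-12, -105, 136] 0.139
```

```bash
python3 -m creep '{"slide":[[-6,-52,0],[-12,-105,0],[-12,-105,0],[-12,-105,60],[-12,-105,110],[-12,-105,136],[-12,-105,136]],"twist":[0.07,0.139,0.139,0.139,0.139,0.139,0.139]}' 75; python3 -m creep '{"slide":[[0,0,0],[0,0,0],[0,0,0],[0,0,0],[0,0,0]],"twist":[0,0,0,0,0]}' 30;  python3 - <<'E'
from h import *
rel()
E
python3 -m creep '{"slide":[[0,0,-25],[0,0,-60],[0,0,-90],[0,0,-90]],"twist":[0,0,0,0]}'; python3 - <<'E'
from h import *
rel((.607,-.0905,.19,90),(.607,-.0905,.116,90))
E
```

```text
t: 63.75
ee_pos: [0.4369, 0.0415, 0.099]
tool_rot: [-179.8, 0.0, 89.9]
contact_force: [-0.3, -1.3, -0.2]
width: 0.0748
t: 64.38
ee_pos: [0.4392, 0.042, 0.1019]
tool_rot: [179.8, -0.1, 89.9]
contact_force: [-0.0, -0.6, 7.6]
width: 0.0425
now [0.4392 0.042  0.1019] [ 1.798e+02 -1.000e-01  8.990e+01] w 42.5 F [-0.  -0.6  7.6] t 64.38 q7 39
t: 64.88
ee_pos: [0.4396, 0.0422, 0.1926]
tool_rot: [179.7, -0.1, 89.9]
contact_force: [-0.9, 0.7, -3.1]
width: 0.0424
now [0.4396 0.0422 0.1926] [ 1.797e+02 -1.000e-01  8.990e+01] w 42.4 F [-0.9  0.7 -3.1] t 64.88 q7 29
[-133, 168, 3] -0.001
[-133, 168, 77] -0.001
```

```bash
python3 -m creep '{"slide":[[-50,0,0],[-100,10,0],[-133,50,0],[-133,100,0],[-133,140,0],[-133,168,0],[-133,168,0],[-133,168,0]],"twist":[0,0,0,0,0,0,0,0]}' | tail -4; python3 - <<'E'
from h import *
rel((.607,-.0905,.116,90))
E
```

```text
ee_pos: [0.6044, -0.0914, 0.1895]
tool_rot: [-179.9, -0.0, 89.9]
contact_force: [0.4, -0.5, -0.3]
width: 0.0422
now [ 0.6044 -0.0914  0.1895] [-179.9   -0.    89.9] w 42.2 F [ 0.4 -0.5 -0.3] t 65.88 q7 37
[1, 3, 74] -0.003
```

```bash
python3 -m creep '{"slide":[[1,3,30],[1,3,55],[1,3,68],[1,3,74],[1,3,74]],"twist":[0,0,0,0,0]}' | tail -4;  python3 -m creep '{"slide":[[0,0,0],[0,0,0],[0,0,0],[0,0,-40],[0,0,-80],[0,0,-120],[0,-50,-120],[0,-100,-120],[0,-150,-120],[60,-150,-120],[120,-150,-120],[120,-150,-120]],"twist":[0,0,0,0,0,0,0,0,0,0,0,0]}' 75; python3 - <<'E'
from h import *
for y in(-.0905,-.0094,.067): cone(y)
stay(); rolls(); p,d=snap("scene","s23"); W=cloud("scene",d); q=R.from_euler('z',-CA,degrees=True).apply((W-CO).reshape(-1,3))
m=(q[:,2]>.1)&(q[:,2]<.2)&(q[:,0]>.04)&(q[:,0]<.1)&(abs(q[:,1])<.07);c=np.polyfit(q[m,2],q[m,0],1); print("lid",np.pi/2+np.arctan(c[0]))
p,d=snap("top","t23"); W=cloud("top",d)
for y in (.067,-.0095,-.0905):
    P=W[(W[...,2]>.145)&(W[...,2]<.17)&(abs(W[...,0]-.607)<.03)&(abs(W[...,1]-y)<.03)]; print(y,len(P),P.mean(0) if len(P) else "")
W0=cloud("top",np.load("pics/top0.npy")); 
for w in(W0,W):
    P=w[(w[...,2]>.03)&(w[...,2]<.12)&(abs(w[...,0]-.66)<.06)&(abs(w[...,1]+.245)<.06)]; print("ball",cv2.minAreaRect(P[:,:2].astype(np.float32))[0])
cv2.imwrite("pics/t23c.png",cv2.resize(p[90:350,150:550,::-1],None,fx=2,fy=2))
rel()
E
```

```text
ee_pos: [0.6089, -0.0909, 0.1168]
tool_rot: [180.0, 0.0, 89.9]
contact_force: [0.8, 0.4, -1.1]
width: 0.0424
t: 68.0
ee_pos: [0.4586, 0.0354, 0.2359]
tool_rot: [-179.9, -0.1, 90.5]
contact_force: [0.6, -0.7, -0.0]
width: 0.0749
0.05 313 [ 0.596 -0.103  0.06 ]
0.08 290 [ 0.597 -0.101  0.09 ]
0.11 262 [ 0.599 -0.099  0.12 ]
0.14 246 [ 0.604 -0.095  0.149]
0.05 301 [ 0.59  -0.024  0.06 ]
0.08 273 [ 0.592 -0.021  0.09 ]
0.11 251 [ 0.593 -0.02   0.12 ]
0.14 223 [ 0.598 -0.016  0.149]
0.05 270 [0.59  0.052 0.06 ]
0.08 259 [0.591 0.053 0.09 ]
0.11 227 [0.593 0.055 0.12 ]
0.14 215 [0.598 0.059 0.149]
0.045 118 [0.04  0.092 0.059]
0.075 116 [0.041 0.091 0.09 ]
0.105 118 [0.042 0.091 0.12 ]
0.135 124 [0.043 0.092 0.15 ]
0.165 129 [0.043 0.092 0.18 ]
0.195 103 [0.044 0.091 0.208]
[396 214  17   8 110] [ 0.5702 -0.2393  0.025 ]
[468 215  21  10 174] [ 0.5684 -0.3642  0.025 ]
[396 264  50  28 370] [ 0.4698 -0.2673  0.025 ]
[452 274  25  25 189] [ 0.4564 -0.3403  0.025 ]
lid 1.4044463006421322
0.067 285 [0.60529619 0.06497415 0.1556384 ]
-0.0095 266 [ 0.60558596 -0.00861361  0.15555469]
-0.0905 266 [ 0.61038161 -0.08798297  0.15526835]
ball (0.6604647636413574, -0.2448423057794571)
ball (0.6607193350791931, -0.2447439432144165)
now [0.459  0.0282 0.2365] [180.    0.   89.7] w 74.9 F [-0.3  0.3 -0.7] t 68.35 q7 25
```

View pics/t23c.png

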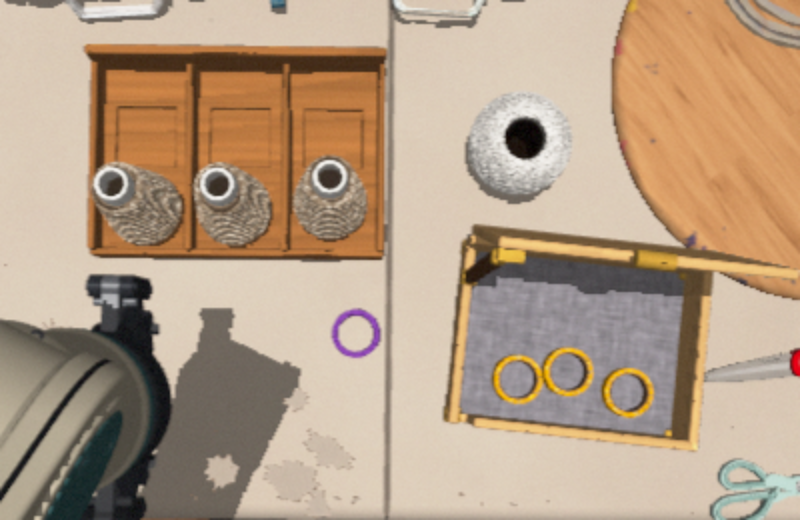

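The last view shows three upright cones in their places, three rolls flat in the case, the lid on its stay and the ball unmoved. I'm handing in.

```bash
python3 -c "from rig import arm; print(arm.job_done())"
```

```text
the job is handed in; nothing more can be done
None
```

The job is handed in at about 68 s of the 210 s limit. My last checks all looked right, and no verdict was reported.

**What I did**
- **Lid and stay:** I opened the lid to upright, flipped up the stay and let the lid down onto it.
- **Rolls:** All three rolls went from the caddy into the case.
- **Standing cones:** I moved the left and middle cones aside one bay each, then stood them back.
- **Fallen cone:** I swung it upright by easing the grip so its foot dropped, then stood it in the right-hand place.

**Last checks**

| Item | Reading |
|---|---|
| Lid | about 1.40 rad |
| Stay | about 1.6 rad, at its stop |
| Rolls | three flat on the case floor; highest point 27 mm, below the 60 mm rim |
| Left and middle cones | upright, within about 2 mm of where they started |
| Fallen cone | upright, about 3 mm from the right-hand place |
| Crochet ball | moved less than 1 mm |
| Robot | clear of everything |

**What went wrong on the way**
- **Stay pinch:** The pinch slipped off near the top, at about 1.4 rad. I pushed the stay to its stop from the front with closed fingers.
- **Fallen cone grip:** The cone did not turn in a full grip, so I had to loosen it.
- **Left roll:** It had shifted about 7 mm before I got to it, and I picked it up where it lay.

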